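Post a housing blank through the gravity flap

ROBOT

A 6-joint arm with a two-finger parallel gripper is mounted at the origin on the work surface. World frame = base frame: x ahead of the robot, y to its left, z up, the work surface at z = 0. Lengths are in m, angles in rad, forces in N, time in s.
With the tool pointing down it reaches from about 0.35 to 0.85 m from the base axis. Payload 8.1 kg.
Tool frame: the origin (TCP) lies midway between the tips of the shut fingers; the grasp point (between the pads) lies 19 mm behind it; z points along the fingers, y is the line along which they close (so a half turn about z gives the same grasp; the last joint's range is limited). The gripper opens to 93 mm and grips with 3 to 60 N. Pads are 15 mm wide; open, the fingers measure 128 mm over their backs; the gripper's body (75 mm by 188 mm) begins 65 mm behind the grasp point.
Start: joints at [1.251, 0.13, 1.488, -0, 1.523, -0.085], TCP at [0.14, 0.584, 0.219] pointing down, gripper open.
Joint ranges: [-2.96, 2.96], [-0.89, 2.26], [0.02, 2.5], [-1.34, 4.48], [0, 2.73], [-2.66, 2.66]. Speed limits (rad/s): [2.39, 2.39, 2.79, 3.14, 3.14, 3.14].

INTERFACE

Orientations are given as a rotation vector (axis times angle).
In Python, from plant import robot, cams gives the robot as it stands. The module is installed in compiled form; this text tells all that it offers.
- The arm moves only by the tool play_rows, never from a script. Its arguments are lists of equal length, an entry for each row: "slide": the shift along the tool's x, y, z scaled (see below), a list of three; "twist": the turn, a rotation vector about the tool's x, y, z scaled (see below), a list of three. A call has exactly 8 rows; each row shifts and turns the commanded pose from where the row before left it, along the tool's axes as they then stand; what a row does not reach is not made up. The controller multiplies each number of a shift by 25 cm and each number of a turn by 60 degrees. A row lasts 1/10 s, in which the tool goes at most 50 mm and 8.59 degrees, less where a joint would pass 70% of its speed; a pose out of reach is approached as far as the arm can. A call with a number of a shift or a turn outside -1 to 1 is refused whole. A call with a gripper value outside its range is refused whole. "fingers" is the closure, from -1 (fully open) to 1 (shut), set as the call begins (left out, the last holds). The fingers move at their own pace and stop on an object; "force" is the grip in N (left out, the last holds). Time passes only in rows, so rows that do not move let the fingers close, or fill a call up. It gives the time, the measured TCP pose, the force, the opening and the grip force at its end, in the units of the state.
- robot.read_state(): the state, without advancing time (a new reading comes with each control period).
- cams.read_camera(name): name is "scene" or "top" or "wrist"; returns (picture, depth): 480x640x3 uint8, red, green, blue; 480x640 float32, m along the optical axis (not along the pixel's ray), 0 where there is no reading.
- cams.get_calibration(name): a dict with "fx", "fy", "cx", "cy" (pixels), "world_from_camera" (4x4, takes a point from camera to world coordinates). Camera axes: x right, y down, z forward; pixel columns grow to the right and rows downward; lengths in m; the calibration is good to about 2 mm. A picture is of the moment at which its call begins: read the wrist's pose just before it. get_calibration takes no time and is no camera call; for the wrist camera it gives the pose at the moment of the call.
- robot.close_job(): hands the job in; it is judged then, once.
The state is a dict: "t": time; "q": joint angles; "dq": joint speeds; "joint_torque": joint torques, N m; "tool_pos": TCP position; "orientation": TCP orientation; "force": force on the tool from outside, world axes, zero at the start; "wrist_torque": the same for the moment, N m; "opening": finger opening in m; "gripper_force": force on a finger pad.
Only numpy, scipy, OpenCV 4.12 (cv2) and the standard library are available. Lean on these libraries where they do the work, as an engineer would, in place of code of your own. Each camera call takes 0.05 s, during which the arm holds its last target. There are 200 camera calls.

TASK

Push the square steel blank along the feed plate with the fingertips, through the hanging flap, until all of it is far enough inside the hatch that the flap can drop shut behind it. Then draw the fingers back out so that the flap hangs fully shut with the blank lying flat behind it. Only push the blank: do not pick it up, and leave the things standing beside the hatch where they are.

Things in the scene. Friction and masses are not known exactly. Their poses are not given: they have to be found in the camera images.
- hatch: Fixed hatch: grey portal frame with a hanging flap. Origin on the bench (z = 0), midway between the posts, below the flap; x = the way parts are pushed through (away from the robot), y left, z up. Posts 16 mm square at y = +-88 mm, 160 mm clear between them. Dark steel feed plate 5 mm thick, x -160 to +220 mm, 200 mm wide: the blank slides on its top, 5 mm above the origin.
- hatch_bar (a point): Middle of the hatch's crossbar, x = 0, 203 mm above the bench; the bar is 16 mm square. The hand must stay on the robot's side of it and the fingers reach in under it, so push with the fingers leaning 35 to 45 degrees, tips forward and down, while they are inside; close to the robot they may stand nearly upright.
- hatch_bay (a point): Middle of the bay behind the flap, on the feed plate, 110 mm beyond the flap. Open-topped; amber side panels 90 mm high with inner faces at y = +-88 mm, end wall 40 mm high with its inner face 211 mm beyond the flap.
- flap (a joint): Flap angle, rad: 0 = shut, hanging vertically (a stop bars it from swinging towards the robot); grows as it swings inwards, up to 1.3. Aluminium, 0.2 kg, 152 mm wide, hinge across x = 0 of the hatch, 185 mm above the bench. Swings freely: about 1 N at the edge opens it, and it falls shut by itself in about a second. On top of the blank it reads about 0.27.
- flap_edge (a point): Middle of the flap's black rubber lower edge, 160 mm below the hinge; shut, it is 20 mm above the feed plate, 6 mm lower than the blank's top. Riding on the blank, the edge is 43 mm inside, so it drops behind the blank only when the blank's rear face is more than 45 mm beyond the flap's shut position.
- blank_c (a point): Centre of the square steel blank (dark round mark and four holes on top), 60 x 60 mm, 26 mm high, 0.35 to 0.65 kg, loose on the feed plate before the flap, turned up to 0.3 rad to the hatch and up to 30 mm off its centre line. The centre is 13 mm above the feed plate; x, y square to its sides. Fully through when the centre is more than 80 mm beyond the flap's shut position.
- coupling: Loose bystander beside the hatch: upright steel pipe coupling, 48 mm across, 45 mm high; origin at the centre of its underside. Leave alone.
- paste: Loose bystander beside the hatch: white jar with black cap, 56 mm across, 60 mm high; origin at the centre of its underside. Leave alone.
- angle: Loose bystander beside the hatch: dark steel L-shaped angle block, 70 x 22 mm, 57 mm high; origin at the centre of its underside. Leave alone.
Not all that is in view belongs to the job. Leave any red look-alike of the part that bears blank_c alone.

How it is judged:
By the outcome, as a careful person would: the job done as asked, in the order asked, and still so for the second after the job is handed in, with the robot touching nothing.
It also fails if it takes over 42 s, if anything falls off the work surface, if the arm or the gripper's body presses on something with over 40 N, if the wrist force passes 120 N, or if a joint passes its speed limit or range.

## Working session

There is one attempt and no reset: what is moved stays moved. The work goes in short steps, Python scripts to look and compute and a tool call to move; the robot and the scene stay as the last step left them, time stands still between calls to the robot, and variables do not carry over. Pictures are saved under pics/ and viewed, at most 10 in all, crops included, and the job is handed in when it is done.

Besides the shell and the picture viewer there is one more tool, called after "Request:" as name(argument=value, ...) on one line, values as JSON. play_rows: Moves the arm, as the interface text tells. Shifts and turns lie within -1 to 1; 1 stands for 25 cm of shift or 60 degrees of turn. Its arguments: {"type":"object","properties":{"slide":{"type":"array"},"twist":{"type":"array"},"fingers":{"type":"number"},"force":{"type":"number"}},"required":["slide","twist"]}

```bash
mkdir -p pics
cat > h.py <<'E'
import numpy as np,cv2
from plant import robot,cams
from scipy.spatial.transform import Rotation as R
def grab(n):
    c=cams.get_calibration(n);p,d=cams.read_camera(n);return p,d,c
def ray(c,u,v):
    T=np.array(c["world_from_camera"]);r=T[:3,:3]@np.array([(u-c["cx"])/c["fx"],(v-c["cy"])/c["fy"],1]);return T[:3,3],r
def onz(c,u,v,z):
    o,r=ray(c,u,v);return o+r*(z-o[2])/r[2]
def pt(c,d,u,v):
    o,r=ray(c,u,v);return o+r*d[int(v),int(u)]
E
python3 - <<'E'
from h import *
for n in("scene","top"):
    p,d,c=grab(n);cv2.imwrite(f"pics/{n}0.png",p[:,:,::-1]);np.savez(f"pics/{n}0.npz",p=p,d=d,**{k:np.array(c[k]) for k in("fx","fy","cx","cy","world_from_camera")})
    print(n,np.round(c["world_from_camera"],3),c["fx"])
s=robot.read_state();print(s)
E
```

```text
scene [[ 2.000e-02  5.900e-01 -8.070e-01  1.524e+00]
 [ 1.000e+00 -1.000e-03  2.500e-02  5.000e-03]
 [ 1.400e-02 -8.080e-01 -5.890e-01  8.440e-01]
 [ 0.000e+00  0.000e+00  0.000e+00  1.000e+00]] 596.5337496092684
top [[-0.018 -0.988  0.151  0.429]
 [-1.     0.02   0.013  0.057]
 [-0.015 -0.151 -0.988  1.123]
 [ 0.     0.     0.     1.   ]] 526.2340200564777
{'t': 0.1, 'q': array([ 1.25058685e+00,  1.31133856e-01,  1.48917675e+00,  8.49296561e-06,
        1.52296868e+00, -8.53827441e-02]), 'dq': array([ 2.19766349e-04, -9.30829203e-04, -3.47655141e-03,  2.03633844e-03,
       -5.41771042e-04, -1.12403686e-05]), 'joint_torque': array([ 1.01087706e-03, -5.61348581e+01, -4.93085897e+01,  7.69820320e-02,
        2.91319925e-02, -6.62297907e-05]), 'tool_pos': array([0.13940861, 0.58305519, 0.21766003]), 'orientation': array([-3.67977788e-01, -3.11961593e+00,  2.59208680e-03]), 'force': array([-0.37558518,  0.03018318, -0.1170644 ]), 'wrist_torque': array([-0.01532423, -0.03546353, -0.0009549 ]), 'gripper_force': 0.0, 'opening': 0.09284994509227348}
```

View pics/scene0.png

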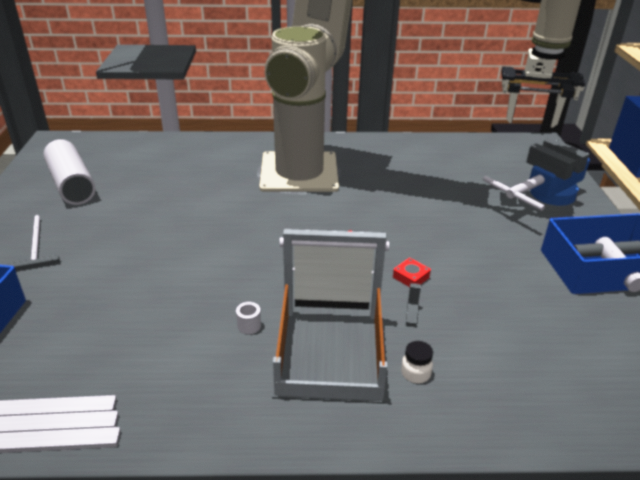

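View pics/top0.png

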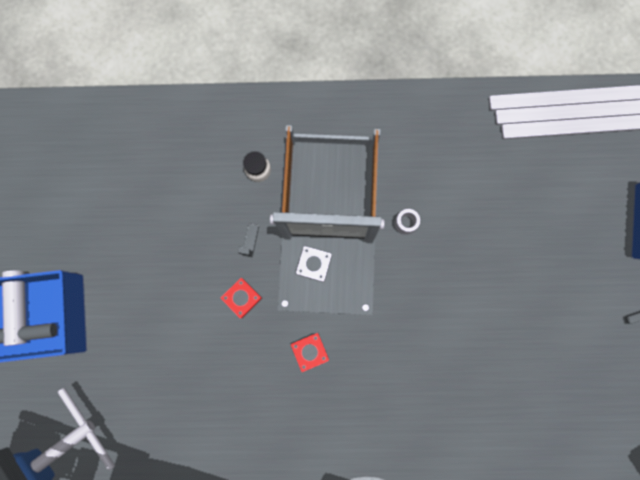

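The scene view shows the hatch with its shut flap at about (335,275), the coupling at (249,318), the paste at (418,362), the angle at (413,305) and one red block at (411,271). In the top view there are three candidate squares:
- white/steel on the plate at (314,264)
- red at (240,298)
- red at (310,352)

The steel one is the blank: it has the dark round mark and four holes, and it lies on the feed plate. The red ones are look-alikes. I'll measure it and confirm in a crop.

Run:
```python
from h import *
z=np.load("pics/top0.npz");p=z["p"];d=z["d"];c=z
g=p.min(axis=2)
def blobs(m,lo,hi):
    n,l,s,ce=cv2.connectedComponentsWithStats(m.astype(np.uint8));return [(i,s[i],ce[i],l==i) for i in range(1,n) if lo<s[i][4]<hi]
m=np.zeros(g.shape,bool);m[240:320,270:385]=(g>150)[240:320,270:385]
for i,s,ce,mm in blobs(m,8,5000):
    print("white",s,ce.round(1))
    if s[4]>300:
        ct=cv2.findContours(mm.astype(np.uint8),0,1)[0][0];r=cv2.minAreaRect(ct);print(r)
        b=np.array([onz(c,u,v,.031) for u,v in cv2.boxPoints(r)]);print("box",b.round(4),"cen",b.mean(0),np.linalg.norm(np.diff(b,axis=0),axis=1))
        ys,xs=np.where(cv2.erode(mm.astype(np.uint8),np.ones((3,3)))>0);print("z",np.median([pt(c,d,u,v)[2] for u,v in zip(xs,ys)]))
    else: print(onz(c,*ce,.006))
hsv=cv2.cvtColor(p,cv2.COLOR_RGB2HSV)
am=(hsv[...,0]>5)&(hsv[...,0]<20)&(hsv[...,1]>150)&(hsv[...,2]>80);am[:100]=0;am[240:]=0
for i,s,ce,mm in blobs(am,50,5000):
    ys,xs=np.where(mm);P=np.array([pt(c,d,u,v) for u,v in zip(xs,ys)]);P=P[P[:,2]>.08]
    f=np.polyfit(P[:,0],P[:,1],1);print("amber",s,P.mean(0),"slope",f,P[:,0].min(),P[:,0].max(),np.median(P[:,2]))
# crossbar by depth height
vv,uu=np.mgrid[190:250,255:400];P=np.array([pt(c,d,u,v) for u,v in zip(uu.ravel(),vv.ravel())]);k=(P[:,2]>.195)&(P[:,2]<.22);Q=P[k]
print("bar n",k.sum(),Q.mean(0),Q.min(0),Q.max(0),"dx/dy",np.polyfit(Q[:,1],Q[:,0],1))
rd=(hsv[...,1]>150)&((hsv[...,0]<5)|(hsv[...,0]>172))
for i,s,ce,mm in blobs(rd,200,3000): print("red",ce,onz(c,*ce,.026))
# plate edges: depth z 5mm? front edge by holes
cv2.imwrite("pics/crop.png",cv2.resize(p[190:380,210:420,::-1],None,fx=3,fy=3,interpolation=cv2.INTER_CUBIC))
z=np.load("pics/scene0.npz");p2=z["p"];d2=z["d"]
vv,uu=np.mgrid[220:255,270:400];P=np.array([pt(z,d2,u,v) for u,v in zip(uu.ravel(),vv.ravel())]);k=(P[:,2]>.19)&(P[:,2]<.22);Q=P[k];print("scene bar",Q.mean(0),Q.min(0),Q.max(0),np.polyfit(Q[:,1],Q[:,0],1))
```

```text
white [296 246  36  36 741] [313.6 263.2]
((313.4433898925781, 263.1981201171875), (30.081958770751953, 30.081960678100586), 15.945395469665527)
box [[0.533  0.139  0.031 ]
 [0.5936 0.1211 0.031 ]
 [0.5748 0.0607 0.031 ]
 [0.5146 0.079  0.031 ]] cen [0.55402226 0.0999538  0.031     ] [0.06313636 0.06320337 0.06292799]
z 0.032970606644042944
white [281 300   8   7  46] [284.4 303.1]
[0.47317662 0.16358042 0.006     ]
white [362 304   8   8  48] [365.2 307.2]
[ 0.4613162  -0.00679685  0.006     ]
amber [283 133   8  78 193] [0.73575571 0.14936627 0.09062528] slope [-0.0652831   0.19739868] 0.65475264406739 0.8170275011376329 0.09132748371251931
bar n 1112 [0.61092207 0.06830057 0.21146767] [ 0.59785573 -0.03213891  0.19516698] [0.62588821 0.16862263 0.21865067] dx/dy [0.06610803 0.60640685]
red [241.22093023 298.00581395] [0.48462765 0.25148177 0.026     ]
red [309.25757576 351.78787879] [0.37246388 0.11129004 0.026     ]
scene bar [0.61708579 0.06744159 0.20463874] [ 0.59937248 -0.03400122  0.19003946] [0.63092535 0.16857482 0.21410027] [0.06474036 0.61271959]
```

View pics/crop.png

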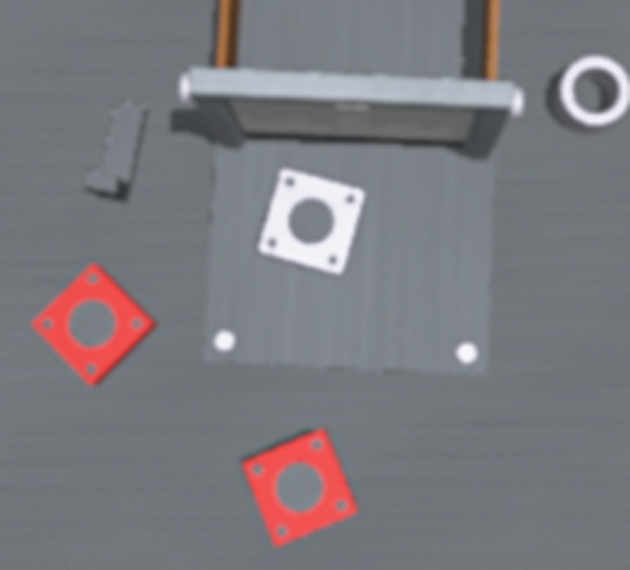

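The crop shows the steel blank at (311,220), with its round mark and four holes, on the plate. The red blocks at (92,323) and (299,487) lie off it and stay untouched. Hatch origin is about (0.613, 0.068) with yaw -0.067. The blank sits in hatch coordinates at about (-61, +28) mm, turned -0.22 rad. The gripper body is wider than the gap between the posts, so I need its real shape before choosing the lean.

Run:
```python
from h import *
s=robot.read_state();Rt=R.from_rotvec(s["orientation"]).as_matrix();print(Rt.round(3),s["tool_pos"])
from scipy.spatial import cKDTree
for n in("scene","wrist"):
    if n=="scene": c=np.load("pics/scene0.npz");p=c["p"];d=c["d"]
    else: p,d,c=grab("wrist");cv2.imwrite("pics/wrist0.png",p[:,:,::-1]);print(np.round(Rt.T@(np.array(c["world_from_camera"])[:3,3]-s["tool_pos"]),3))
    vv,uu=np.mgrid[0:480,0:640];k=(d>0);o,_=ray(c,0,0);T=np.array(c["world_from_camera"])
    D=np.stack([(uu-c["cx"])/c["fx"],(vv-c["cy"])/c["fy"],np.ones_like(d)],-1)*d[...,None]
    P=D[k]@T[:3,:3].T+T[:3,3];Q=(P-s["tool_pos"])@Rt
    Q=Q[(abs(Q[:,0])<.12)&(abs(Q[:,1])<.14)]
    for z in np.arange(-.26,.02,.015):
        q=Q[abs(Q[:,2]-z)<.0075]
        if len(q): print(n,round(z,3),len(q),"x",np.percentile(q[:,0],[2,98]).round(3),"y",np.percentile(q[:,1],[2,98]).round(3))
```

```text
[[-0.973  0.233 -0.001]
 [ 0.233  0.973 -0.002]
 [ 0.    -0.002 -1.   ]] [0.13940861 0.58305519 0.21766003]
scene -0.26 264 x [-0.044 -0.007] y [-0.04   0.036]
scene -0.245 258 x [-0.045 -0.006] y [-0.04   0.036]
scene -0.23 262 x [-0.044 -0.008] y [-0.04   0.037]
scene -0.215 272 x [-0.047 -0.004] y [-0.041  0.039]
scene -0.2 178 x [-0.046 -0.008] y [-0.041  0.037]
scene -0.185 248 x [-0.041  0.006] y [-0.036  0.034]
scene -0.17 223 x [-0.041  0.027] y [-0.041  0.028]
scene -0.155 136 x [-0.025  0.012] y [-0.041  0.016]
scene -0.14 183 x [-0.027  0.002] y [-0.041  0.015]
scene -0.125 790 x [-0.039  0.029] y [-0.092  0.091]
scene -0.11 401 x [-0.041  0.021] y [-0.092  0.088]
scene -0.095 397 x [-0.041  0.024] y [-0.085  0.082]
scene -0.08 66 x [-0.036  0.015] y [-0.086  0.084]
scene -0.065 99 x [-0.016  0.006] y [-0.064  0.063]
scene -0.05 92 x [-0.015  0.002] y [-0.063  0.062]
scene -0.035 86 x [-0.015  0.006] y [-0.063  0.061]
scene -0.02 91 x [-0.016  0.005] y [-0.062  0.061]
scene -0.005 54 x [-0.015  0.003] y [-0.059  0.06 ]
[ 0.084 -0.    -0.166]
wrist -0.125 1879 x [0.023 0.025] y [-0.059  0.056]
wrist -0.11 32747 x [0.013 0.036] y [-0.07   0.065]
wrist -0.095 28508 x [0.002 0.036] y [-0.075  0.071]
wrist -0.08 2270 x [-0.01   0.036] y [-0.083  0.081]
wrist -0.065 2009 x [-0.008  0.01 ] y [-0.062  0.061]
wrist -0.05 2638 x [-0.005  0.01 ] y [-0.062  0.061]
wrist -0.035 2026 x [-0.007  0.01 ] y [-0.061  0.06 ]
wrist -0.02 1492 x [-0.007  0.01 ] y [-0.06   0.059]
wrist -0.005 865 x [-0.007  0.01 ] y [-0.059  0.058]
```

```bash
cat >> h.py <<'E'
H=np.array([.613,.068,0.]);PSI=-.067
RH=R.from_euler("z",PSI).as_matrix()
def pose(xh,yh,z,lean,yaw=0,roll=0):
    "tool x forward/up, z along fingers leaning 'lean' deg from vertical, tips forward"
    t=np.radians(lean);zt=np.array([np.sin(t),0,-np.cos(t)]);xt=np.array([np.cos(t),0,np.sin(t)])
    M=np.stack([xt,np.cross(zt,xt),zt],1)
    return H+RH@np.array([xh,yh,z]),RH@R.from_euler("z",yaw).as_matrix()@M
def plan(P1,R1,n,cur=None):
    s=robot.read_state()
    p,M=(s["tool_pos"],R.from_rotvec(s["orientation"]).as_matrix()) if cur is None else cur
    w=R.from_matrix(M.T@R1).as_rotvec()
    print("from",p.round(4),"turn deg",np.degrees(w).round(1),"twist/row",(np.degrees(w)/60/n).round(4),"slide dist",np.linalg.norm(P1-p).round(3))
    dp=(P1-p)/n
    for i in range(n):
        print(((M@R.from_rotvec(w*i/n).as_matrix()).T@dp/.25).round(3).tolist())
def hpos():
    s=robot.read_state();M=R.from_rotvec(s["orientation"]).as_matrix();h=RH.T@(s["tool_pos"]-H);z=RH.T@M[:,2]
    print("t",round(s["t"],2),"hatch mm",(h*1e3).round(1),"lean",np.degrees(np.arctan2(z[0],-z[2])).round(1),"yaw/roll y-axis",(RH.T@M[:,1]).round(3),"F",s["force"].round(1),"q",s["q"].round(3),"open",round(s["opening"],4))
    open("log.txt","a").write(repr((s["q"].tolist(),s["tool_pos"].tolist(),M[:,2].tolist()))+"\n")
E
python3 - <<'E'
from h import *
hpos()
P,M=pose(-.19,.03,.26,15)
s=robot.read_state();M0=R.from_rotvec(s["orientation"]).as_matrix()
plan(P,M,24)
E
```

```text
t 0.15 hatch mm [-507.   482.3  217.8] lean -0.0 yaw/roll y-axis [ 0.167  0.986 -0.001] F [-0.3  0.1 -0.2] q [ 1.251  0.131  1.489 -0.     1.523 -0.085] open 0.0932
from [0.1394 0.5831 0.2178] turn deg [-22.3   2.  169. ] twist/row [-0.0155  0.0014  0.1174] slide dist 0.554
[-0.065, -0.066, -0.007]
[-0.072, -0.057, -0.008]
[-0.079, -0.048, -0.009]
[-0.084, -0.037, -0.01]
[-0.088, -0.027, -0.01]
[-0.09, -0.016, -0.011]
[-0.092, -0.004, -0.011]
[-0.091, 0.007, -0.011]
[-0.09, 0.019, -0.011]
[-0.087, 0.03, -0.011]
[-0.082, 0.04, -0.011]
[-0.077, 0.05, -0.01]
[-0.07, 0.059, -0.009]
[-0.062, 0.068, -0.008]
[-0.053, 0.075, -0.007]
[-0.044, 0.081, -0.006]
[-0.034, 0.086, -0.005]
[-0.023, 0.089, -0.003]
[-0.012, 0.092, -0.002]
[-0.0, 0.092, -0.0]
[0.011, 0.092, 0.001]
[0.022, 0.09, 0.003]
[0.033, 0.086, 0.004]
[0.043, 0.081, 0.006]
```

Request:
play_rows(slide=[[-0.065, -0.066, -0.007], [-0.072, -0.057, -0.008], [-0.079, -0.048, -0.009], [-0.084, -0.037, -0.01], [-0.088, -0.027, -0.01], [-0.09, -0.016, -0.011], [-0.092, -0.004, -0.011], [-0.091, 0.007, -0.011]], twist=[[-0.0155, 0.0014, 0.117], [-0.0155, 0.0014, 0.117], [-0.0155, 0.0014, 0.117], [-0.0155, 0.0014, 0.117], [-0.0155, 0.0014, 0.117], [-0.0155, 0.0014, 0.117], [-0.0155, 0.0014, 0.117], [-0.0155, 0.0014, 0.117]], fingers=0.5, force=20)

```text
t: 0.95
tool_pos: [0.2354, 0.4248, 0.2321]
orientation: [1.796, 2.566, 0.197]
force: [-0.7, 0.2, 0.8]
opening: 0.034
gripper_force: 0.0
```

Request:
play_rows(slide=[[-0.09, 0.019, -0.011], [-0.087, 0.03, -0.011], [-0.082, 0.04, -0.011], [-0.077, 0.05, -0.01], [-0.07, 0.059, -0.009], [-0.062, 0.068, -0.008], [-0.053, 0.075, -0.007], [-0.044, 0.081, -0.006]], twist=[[-0.0155, 0.0014, 0.117], [-0.0155, 0.0014, 0.117], [-0.0155, 0.0014, 0.117], [-0.0155, 0.0014, 0.117], [-0.0155, 0.0014, 0.117], [-0.0155, 0.0014, 0.117], [-0.0155, 0.0014, 0.117], [-0.0155, 0.0014, 0.117]])

```text
t: 1.75
tool_pos: [0.3315, 0.268, 0.2461]
orientation: [2.784, 1.401, 0.346]
force: [1.0, -0.6, -0.1]
opening: 0.0231
gripper_force: 0.0
```

Run:
```python
from h import *
hpos()
plan(*pose(-.19,.03,.26,15),8)
```

```text
t 1.75 hatch mm [-294.3  180.7  246.1] lean 11.1 yaw/roll y-axis [ 0.831 -0.547  0.104] F [ 1.  -0.6 -0.1] q [ 0.589 -0.619  2.087 -0.033  1.455  1.227] open 0.0231
from [0.3315 0.268  0.2461] turn deg [-7.5  0.5 56.4] twist/row [-0.0156  0.0011  0.1174] slide dist 0.184
[-0.034, 0.085, -0.005]
[-0.023, 0.089, -0.003]
[-0.012, 0.091, -0.002]
[-0.001, 0.092, -0.0]
[0.01, 0.091, 0.001]
[0.021, 0.089, 0.003]
[0.032, 0.086, 0.004]
[0.043, 0.081, 0.005]
```

Request:
play_rows(slide=[[-0.034, 0.085, -0.005], [-0.023, 0.089, -0.003], [-0.012, 0.091, -0.002], [0, 0.092, 0], [0.01, 0.091, 0.001], [0.021, 0.089, 0.003], [0.032, 0.086, 0.004], [0.043, 0.081, 0.005]], twist=[[-0.0155, 0.0014, 0.117], [-0.0155, 0.0014, 0.117], [-0.0155, 0.0014, 0.117], [-0.0155, 0.0014, 0.117], [-0.0155, 0.0014, 0.117], [-0.0155, 0.0014, 0.117], [-0.0155, 0.0014, 0.117], [-0.0155, 0.0014, 0.117]])

```text
t: 2.55
tool_pos: [0.4266, 0.1116, 0.26]
orientation: [3.106, -0.098, 0.411]
force: [-0.7, 0.4, -0.2]
opening: 0.0232
gripper_force: 0.0
```

Run:
```python
from h import *
hpos()
from scipy.optimize import least_squares
L=[eval(l) for l in open("log.txt")]
# model: planar + q4,q5 wrist: params a1,h,L2,L3,off,L6
def fk(v,q):
    a1,h,L2,L3,e,L6=v
    Rz=lambda a:R.from_euler("z",a);Ry=lambda a:R.from_euler("y",a)
    T=Rz(q[0]);p=T.apply([a1,0,h]);T=T*Ry(q[1]);p=p+T.apply([0,0,L2]);T=T*Ry(q[2]);p=p+T.apply([e,0,L3])
    T=T*Rz(q[3])*Ry(q[4]);return p+T.apply([0,0,L6]),T.apply([0,0,1.])
f=lambda v:np.concatenate([np.r_[fk(v,q)[0]-p] for q,p,z in L]+[(v-[0.02,.35,.45,.4,0,.3])*1e-3])
r=least_squares(f,[0.02,.35,.45,.4,0,.3]);print(r.x.round(4))
for q,p,z in L:print((fk(r.x,q)[0]-p).round(4),(fk(r.x,q)[1]-z).round(3))
```

```text
t 2.55 hatch mm [-188.9   31.1  260. ] lean 15.1 yaw/roll y-axis [ 0.004 -1.    -0.001] F [-0.7  0.4 -0.2] q [ 0.196 -0.611  2.064 -0.066  1.434  1.831] open 0.0232
[-0.2127  1.3809  0.5421  0.8487  2.2191 -0.5576]
[ 0.0486 -0.0161 -0.    ] [ 0. -0.  0.]
[ 0.0115 -0.0171  0.0004] [ 0.  0. -0.]
[-0.002   0.01   -0.0004] [-0. -0.  0.]
```

```bash
cat >> h.py <<'E'
from scipy.optimize import least_squares
Rz=lambda a:R.from_euler("z",a)
Ry=lambda a:R.from_euler("y",a)
def fk(v,q):
    a1,h,L2,L3,e,L6,b=v
    T=Rz(q[0]);p=T.apply([a1,b,h]);T=T*Ry(q[1]);p=p+T.apply([0,0,L2]);T=T*Ry(q[2]);p=p+T.apply([e,0,L3])
    T=T*Rz(q[3])*Ry(q[4]);p=p+T.apply([0,0,L6]);return p,(T*Rz(np.pi-q[5]*0)).as_matrix(),T
def fit():
    L=[eval(l) for l in open("log.txt")];v0=np.array([0.,.35,.45,.4,0,.3,.05])
    f=lambda v:np.concatenate([(fk(v,q)[0]-p)*1 for q,p,z in L]+[(v-v0)*3e-3])
    r=least_squares(f,v0);print("fit",r.x.round(4),"res mm",(np.abs(f(r.x)[:-7]).max()*1e3).round(2));return r.x
def ik(v,P,zd,q0):
    f=lambda q:np.r_[fk(v,np.r_[q,0])[0]-P,(fk(v,np.r_[q,0])[1][:,2]-zd)*.3]
    lo=np.array([-2.96,-.89,.02,-1.34,0.0]);hi=np.array([2.96,2.26,2.5,4.48,2.73])
    r=least_squares(f,np.clip(q0,lo+1e-3,hi-1e-3),bounds=(lo,hi));return r.x,np.abs(r.fun).max()
E
python3 - <<'E'
from h import *
v=fit()
for q0 in ([.15,-.2,2.,0,.3],[.15,-.2,2.,3.14,.3]):
  for lean in (40,45,50,55,60,65):
    for x in (-.1,.047):
        P,M=pose(x,.028,.016,lean);q,e=ik(v,P,M[:,2],q0);print(lean,x,q.round(2),"err",round(e*1e3,1))
E
```

```text
fit [0.0007 0.3157 0.3684 0.5527 0.0583 0.3777 0.0512] res mm 0.02
40 -0.1 [ 0.25 -0.35  2.5  -0.58  0.39] err 5.1
40 0.047 [ 0.14  0.06  2.15 -0.5   0.27] err 0.0
45 -0.1 [ 0.31 -0.29  2.5  -0.91  0.36] err 14.2
45 0.047 [ 0.15  0.06  2.21 -1.    0.18] err 0.0
50 -0.1 [ 0.38 -0.21  2.5  -1.34  0.39] err 21.2
50 0.047 [ 0.15  0.05  2.24 -1.34  0.16] err 9.9
55 -0.1 [ 0.4  -0.22  2.5  -1.34  0.43] err 26.4
55 0.047 [ 0.14  0.02  2.25 -1.34  0.15] err 27.5
60 -0.1 [ 0.44 -0.24  2.5  -1.34  0.47] err 44.1
60 0.047 [ 0.13 -0.01  2.27 -1.34  0.14] err 46.2
65 -0.1 [ 0.47 -0.25  2.5  -1.34  0.52] err 62.7
65 0.047 [ 0.12 -0.04  2.29 -1.34  0.11] err 65.6
40 -0.1 [ 0.23 -0.11  2.5   4.48  0.2 ] err 38.8
40 0.047 [0.1  0.09 2.25 4.48 0.08] err 27.5
45 -0.1 [ 0.3  -0.1   2.5   4.48  0.29] err 33.7
45 0.047 [0.13 0.08 2.25 4.48 0.13] err 12.9
50 -0.1 [ 0.37 -0.09  2.5   4.48  0.4 ] err 31.2
50 0.047 [0.16 0.07 2.26 4.42 0.18] err 0.0
55 -0.1 [ 0.45 -0.07  2.5   4.48  0.51] err 25.9
55 0.047 [0.17 0.11 2.3  3.9  0.29] err 0.0
60 -0.1 [0.52 0.06 2.5  4.24 0.68] err 29.8
60 0.047 [0.18 0.16 2.32 3.68 0.43] err 0.0
65 -0.1 [0.54 0.22 2.5  4.03 0.88] err 25.7
65 0.047 [0.2  0.24 2.33 3.57 0.6 ] err 0.0
```

```bash
cat > srch.py <<'E'
from h import *
def box(x0,x1,y0,y1,z0,z1,s=.006):
    g=lambda a,b:np.linspace(a,b,max(2,int(np.ceil((b-a)/s))+1))
    return np.stack(np.meshgrid(g(x0,x1),g(y0,y1),g(z0,z1),indexing="ij"),-1).reshape(-1,3)
def tool(op):
    F=[box(-.0075,.0075,s*op/2 if s>0 else -op/2-.0175,op/2+.0175 if s>0 else -op/2,-.084,0) for s in(1,-1)]
    B=box(-.0375,.0375,-.094,.094,-.132,-.084);W=box(-.045,.045,-.045,.045,-.33,-.132,.01);C=box(.05,.1,-.03,.03,-.2,-.14)
    return np.vstack(F),np.vstack([B,W,C])
m=.004
OBS=[(-.008,.008,.08,.096,0,.211),(-.008,.008,-.096,-.08,0,.211),(-.009,.009,-.1,.1,.183,.211),(0,.22,.088,.096,0,.09),(0,.22,-.096,-.088,0,.09),(-.5,.3,-.5,.5,-.1,.006)]
def bad(P,m):
    r=np.zeros(len(P),bool)
    for a,b,c,d,e,f in OBS:
        mm=m if f>.05 else 0
        r|=(P[:,0]>a-mm)&(P[:,0]<b+mm)&(P[:,1]>c-mm)&(P[:,1]<d+mm)&(P[:,2]>e-mm)&(P[:,2]<f+mm)
    return r.any()
def flap(P):
    k=(P[:,0]>0)&(abs(P[:,1])<.076);Q=P[k];rr=np.hypot(Q[:,0],.185-Q[:,2]);a=np.arctan2(Q[:,0],.185-Q[:,2])[(rr<.16)]
    return a.max() if len(a) else 0
def mat(psi,th,rho):
    t=np.radians(th);M=np.array([[np.cos(t),0,np.sin(t)],[0,-1,0],[np.sin(t),0,-np.cos(t)]])
    return Rz(np.radians(psi)).as_matrix()@M@Rz(np.radians(rho)).as_matrix()
if __name__=="__main__":
    out=[]
    for op in (.0,):
      F,G=tool(op)
      for psi in range(-60,61,10):
        for th in range(20,56,5):
          for rho in range(-90,91,10):
            M=mat(psi,th,rho);f=F@M.T;g=G@M.T
            z=.0075-f[:,2].min()
            i=f[:,0].argmax()
            lowm=f[:,2]+z<.026
            fx=f[lowm,0].max();k=np.where(lowm)[0][f[lowm,0].argmax()]
            for yt in (-.02,.0,.02):
              off=np.array([.05-fx,yt-f[k,1],z])
              if not bad(g+off,m) and not bad(f+off,.002) and flap(np.vstack([f,g])+off)<1.2:
                out.append((psi,th,rho,yt,*off.round(3),round(flap(np.vstack([f,g])+off),2)))
    print(len(out))
    v=fit();n=0;res=[]
    for o in out:
        P=H+RH@np.array(o[4:7]);M=RH@mat(*o[:3]);q,e=ik(v,P,M[:,2],[.15,0,2.1,-.3,.4])
        if e<.002: res.append((o,q.round(2)))
    print(len(res))
    res.sort(key=lambda r:abs(r[0][0])+abs(r[0][2]))
    for r in res[:25]:print(*r)
E
python3 srch.py
```

```text
2
fit [0.0007 0.3157 0.3684 0.5527 0.0583 0.3777 0.0512] res mm 0.02
0
```

```bash
cat > s2.py <<'E'
from srch import *
v=fit();res=[]
F,G=tool(0.0)
for psi in range(-60,61,10):
  for th in range(25,61,5):
    for rho in range(-90,91,10):
      M=mat(psi,th,rho);f=F@M.T;g=G@M.T;z=.0075-f[:,2].min();lowm=f[:,2]+z<.026
      k=np.where(lowm)[0][f[lowm,0].argmax()];fx=f[k,0]
      for yt in (-.03,-.01,.01,.03):
        best=None
        for x in np.arange(.02,.07,.004):
          off=np.array([x-fx,yt-f[k,1],z])
          if bad(g+off,.002) or bad(f+off,.001) or flap(np.vstack([f,g])+off)>1.27: break
          best=(x,off)
        if best and best[0]>.03: res.append((round(best[0],3),psi,th,rho,yt,best[1].round(3)))
res.sort(key=lambda r:-r[0]);print(len(res))
n=0
for r in res:
    P=H+RH@r[5];M=RH@mat(*r[1:4])
    q,e=min((ik(v,P,M[:,2],s) for s in([.15,0,2.1,-.3,.4],[.15,0.1,2.2,3.5,.4],[.15,0,2.1,1,.4])),key=lambda a:a[1])
    if e<.002: print(*r,q.round(2));n+=1
    if n>25:break
E
time python3 s2.py
```

```text
fit [0.0007 0.3157 0.3684 0.5527 0.0583 0.3777 0.0512] res mm 0.02
208
0.06 -20 60 0 -0.03 [ 0.05  -0.045  0.014] [0.27 0.25 2.22 4.33 0.63]
0.06 -10 60 10 -0.03 [ 0.052 -0.045  0.017] [0.13 0.17 2.32 3.9  0.48]
0.06 10 60 -10 0.03 [0.052 0.045 0.017] [0.07 0.15 2.33 3.05 0.39]
0.06 20 60 0 0.03 [0.05  0.045 0.014] [-0.09  0.17  2.33  2.39  0.49]
0.056 -10 60 0 -0.03 [ 0.049 -0.047  0.014] [0.13 0.17 2.32 3.88 0.48]
0.056 10 60 0 0.03 [0.049 0.047 0.014] [0.07 0.16 2.34 3.07 0.4 ]
0.052 -20 60 -10 -0.03 [ 0.044 -0.047  0.017] [0.27 0.23 2.24 4.34 0.63]
0.052 0 60 -10 0.01 [0.047 0.026 0.017] [0.18 0.16 2.33 3.67 0.43]
0.052 0 60 -10 0.03 [0.047 0.046 0.017] [0.23 0.18 2.3  3.78 0.45]
0.052 0 60 10 -0.03 [ 0.047 -0.046  0.017] [-0.03  0.11  2.38  3.22  0.4 ]
0.052 0 60 10 -0.01 [ 0.047 -0.026  0.017] [0.03 0.12 2.37 3.35 0.4 ]
0.052 20 50 -40 0.03 [0.042 0.046 0.021] [-0.05  0.04  2.29  1.67  0.26]
0.052 20 60 10 0.03 [0.044 0.047 0.017] [-0.09  0.14  2.35  2.39  0.48]
0.048 -10 55 0 -0.03 [ 0.041 -0.046  0.014] [0.12 0.09 2.32 4.13 0.35]
0.048 -10 55 0 -0.01 [ 0.041 -0.026  0.014] [0
[... 170 characters left out ...]
.048 -10 60 -10 -0.03 [ 0.043 -0.048  0.017] [0.13 0.15 2.34 3.89 0.48]
0.048 -10 60 0 -0.01 [ 0.041 -0.027  0.014] [0.19 0.17 2.32 3.98 0.51]
0.048 0 45 -90 -0.03 [ 0.044 -0.038  0.02 ] [-0.02 -0.01  2.27 -0.36  0.1 ]
0.048 0 45 -90 -0.01 [ 0.044 -0.017  0.02 ] [ 0.04  0.01  2.26 -0.65  0.12]
0.048 0 45 -90 0.01 [0.044 0.003 0.02 ] [ 0.09  0.02  2.24 -0.83  0.15]
0.048 0 45 -90 0.03 [0.044 0.022 0.02 ] [ 0.13  0.03  2.23 -0.94  0.18]
0.048 0 45 90 -0.03 [ 0.044 -0.028  0.02 ] [ 0.01 -0.    2.26 -0.51  0.11]
0.048 0 45 90 -0.01 [ 0.044 -0.008  0.02 ] [ 0.06  0.01  2.25 -0.74  0.13]
0.048 0 45 90 0.01 [0.044 0.012 0.02 ] [ 0.11  0.03  2.23 -0.89  0.16]
real	0m7.587s
user	0m7.599s
sys	0m0.069s
```

Run:
```python
from h import *
v=fit()
for x in (-.125,-.1,-.07,-.04,-.01,.014,.021):
  r=[]
  for lean in (10,20,25,30,35,40,45):
    P,M=pose(x,.028,.014,lean);q,e=ik(v,P,M[:,2],[.15,-.2,2.2,-.1,.5]);r.append((lean,round(e*1e3,1),q.round(2).tolist()) if e<.001 else (lean,"x"))
  print(x,*r)
print("flip")
for x in (-.06,-.03,0,.02,.047):
  for z in (.015,.05,.1):
    r=[]
    for lean in (55,60,65):
      P,M=pose(x,.0,z,lean);q,e=ik(v,P,M[:,2],[.15,0.1,2.2,3.5,.5]);r.append((lean,q.round(2).tolist()) if e<.001 else (lean,"x"))
    print(x,z,*r)
```

```text
fit [0.0007 0.3157 0.3684 0.5527 0.0583 0.3777 0.0512] res mm 0.02
-0.125 (10, np.float64(0.0), [0.13, -0.1, 2.12, -0.04, 0.94]) (20, np.float64(0.0), [0.17, -0.25, 2.29, -0.12, 0.76]) (25, np.float64(0.0), [0.19, -0.32, 2.38, -0.17, 0.67]) (30, np.float64(0.0), [0.21, -0.38, 2.46, -0.25, 0.58]) (35, 'x') (40, 'x') (45, 'x')
-0.1 (10, np.float64(0.0), [0.12, -0.03, 2.06, -0.04, 0.94]) (20, np.float64(0.0), [0.15, -0.17, 2.23, -0.11, 0.75]) (25, np.float64(0.0), [0.17, -0.24, 2.31, -0.17, 0.65]) (30, np.float64(0.0), [0.19, -0.3, 2.39, -0.25, 0.55]) (35, np.float64(0.0), [0.21, -0.34, 2.47, -0.37, 0.45]) (40, 'x') (45, 'x')
-0.07 (10, np.float64(0.0), [0.11, 0.05, 1.98, -0.04, 0.94]) (20, np.float64(0.0), [0.14, -0.09, 2.15, -0.1, 0.74]) (25, np.float64(0.0), [0.15, -0.15, 2.24, -0.16, 0.63]) (30, np.float64(0.0), [0.17, -0.2, 2.31, -0.24, 0.53]) (35, np.float64(0.0), [0.19, -0.24, 2.39, -0.36, 0.42]) (40, np.float64(0.0), [0.21, -0.27, 2.45, -0.58, 0.32]) (45, 'x')
-0.04 (10, np.float64(0.0), [0.1, 0.12, 1.9, -0.04, 0.94]) (20, np.float64(0.0), [0.12, -0.01, 2.08, -0.1, 0.73]) (25, n
[... 1907 characters left out ...]
, 'x') (60, 'x') (65, 'x')
0.02 0.015 (55, [0.11, 0.02, 2.39, 3.72, 0.27]) (60, [0.12, 0.09, 2.42, 3.54, 0.43]) (65, [0.13, 0.18, 2.42, 3.46, 0.61])
0.02 0.05 (55, [0.11, -0.1, 2.41, 4.02, 0.19]) (60, [0.12, -0.05, 2.44, 3.66, 0.33]) (65, [0.13, 0.03, 2.46, 3.52, 0.5])
0.02 0.1 (55, 'x') (60, [0.12, -0.24, 2.47, 4.05, 0.21]) (65, [0.13, -0.18, 2.5, 3.68, 0.35])
0.047 0.015 (55, [0.1, 0.09, 2.32, 3.69, 0.26]) (60, [0.11, 0.15, 2.35, 3.51, 0.42]) (65, [0.11, 0.23, 2.36, 3.44, 0.59])
0.047 0.05 (55, [0.1, -0.03, 2.34, 3.96, 0.18]) (60, [0.11, 0.02, 2.37, 3.62, 0.33]) (65, [0.11, 0.09, 2.39, 3.49, 0.5])
0.047 0.1 (55, 'x') (60, [0.11, -0.15, 2.4, 3.94, 0.21]) (65, [0.11, -0.1, 2.43, 3.63, 0.36])
```

Run:
```python
from h import *
plan(*pose(-.13,.028,.018,25),8)
```

```text
from [0.4266 0.1116 0.26  ] turn deg [-0.1  9.9  0.2] twist/row [-0.0003  0.0206  0.0004] slide dist 0.249
[-0.003, 0.002, 0.125]
[-0.006, 0.002, 0.124]
[-0.008, 0.002, 0.124]
[-0.011, 0.002, 0.124]
[-0.014, 0.002, 0.124]
[-0.016, 0.002, 0.123]
[-0.019, 0.002, 0.123]
[-0.022, 0.002, 0.123]
```

Request:
play_rows(slide=[[-0.003, 0.002, 0.125], [-0.006, 0.002, 0.124], [-0.008, 0.002, 0.124], [-0.011, 0.002, 0.124], [-0.014, 0.002, 0.124], [-0.016, 0.002, 0.123], [-0.019, 0.002, 0.123], [-0.022, 0.002, 0.123]], twist=[[0, 0.0206, 0], [0, 0.0206, 0], [0, 0.0206, 0], [0, 0.0206, 0], [0, 0.0206, 0], [0, 0.0206, 0], [0, 0.0206, 0], [0, 0.0206, 0]])

```text
t: 3.35
tool_pos: [0.4852, 0.1052, 0.0172]
orientation: [3.054, -0.089, 0.679]
force: [0.6, 0.1, -0.0]
opening: 0.0229
gripper_force: 0.0
```

Run:
```python
from h import *
hpos();p,d,c=grab("wrist");cv2.imwrite("pics/w1.png",p[:,:,::-1])
p,d,c=grab("top");cv2.imwrite("pics/t1.png",cv2.resize(p[190:340,240:400,::-1],None,fx=4,fy=4))
plan(*pose(-.085,.028,.015,32),8)
```

```text
t 3.35 hatch mm [-130.    28.6   17.2] lean 25.1 yaw/roll y-axis [ 0.009 -1.    -0.001] F [ 0.6  0.1 -0. ] q [ 0.188 -0.341  2.385 -0.164  0.679  1.923] open 0.0229
from [0.4806 0.1042 0.0124] turn deg [-0.1  7.5  0.5] twist/row [-0.0003  0.0157  0.001 ] slide dist 0.05
[0.023, -0.0, 0.009]
[0.023, -0.0, 0.009]
[0.023, -0.0, 0.01]
[0.023, -0.0, 0.01]
[0.022, -0.0, 0.011]
[0.022, -0.0, 0.011]
[0.022, -0.0, 0.011]
[0.022, -0.0, 0.012]
```

View pics/w1.png

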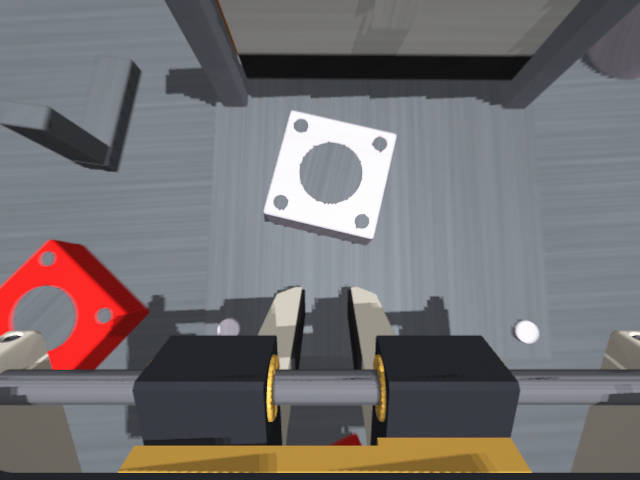

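The wrist view shows the two fingertips at (288,295) and (365,295), squarely behind the blank at (330,175). The flap's black edge runs from (245,65) to (525,68), and a red block at (60,320) is clear to the left.

Run:
```python
from h import *
hpos()
p,d,c=grab("wrist")
hpos()
toH=lambda P:(RH.T@(P-H)*1e3).round(1)
m=(p.min(2)>200).astype(np.uint8);m[260:]=0;m[:100]=0
ct=max(cv2.findContours(m,0,1)[0],key=cv2.contourArea);r=cv2.minAreaRect(ct)
b=np.array([onz(c,u,v,.031) for u,v in cv2.boxPoints(r)]);print([toH(x) for x in b],toH(b.mean(0)),np.linalg.norm(np.diff(b,axis=0),axis=1))
k=(p.max(2)<25);k[:40]=0;k[100:]=0
for a in range(260,520,40):
    v=np.where(k[:,a])[0];print(a,v.min(),v.max(),toH(onz(c,a,v.max()+.5,.025)),toH(pt(c,d,a,v.mean())))
row=np.where(k[66])[0];print(row.min(),row.max(),toH(onz(c,row.min(),66,.032)),toH(onz(c,row.max(),66,.032)))
```

```text
t 3.45 hatch mm [-134.6   27.3   12.4] lean 24.5 yaw/roll y-axis [ 0.009 -1.     0.002] F [-0.7 -0.1 -0.6] q [ 0.188 -0.337  2.388 -0.164  0.682  1.923] open 0.023
t 3.5 hatch mm [-133.    27.8   15.2] lean 24.6 yaw/roll y-axis [ 0.009 -1.     0.001] F [-0.   0.3  0.7] q [ 0.188 -0.34   2.385 -0.163  0.685  1.922] open 0.0234
[array([-84.3,  61.8,  31. ]), array([-25.8,  50.4,  31. ]), array([-40. ,  -9.3,  31. ]), array([-97.4,   4.3,  31. ])] [-61.8  26.8  31. ] [0.05957341 0.06136265 0.05897698]
260 40 61 [-3.5 64.8 25. ] [-3.7 63.  34.1]
300 40 61 [-3.2 42.7 25. ] [-3.5 42.  34.1]
340 40 61 [-2.9 20.6 25. ] [-4.5 21.  35.8]
380 40 62 [-3.3 -1.6 25. ] [-4.1  0.1 35.2]
420 40 62 [ -3.  -23.7  25. ] [ -3.4 -21.   34.6]
460 40 62 [ -2.8 -45.8  25. ] [ -3.4 -41.8  35. ]
500 40 63 [ -3.1 -67.9  25. ] [ -3.2 -62.9  34.7]Traceback (most recent call last):
  File "<stdin>", line 12, in <module>
    return umr_minimum(a, axis, None, out, keepdims, initial, where)
ValueError: zero-size array to reduction operation minimum which has no identity
```

Run:
```python
from h import *
a=pose(-.131,.0275,.0165,24.8)
b=pose(-.08,.027,.016,36)
c=pose(-.045,.027,.016,44.5)
plan(*b,8);plan(*c,8,b)
```

```text
from [0.4822 0.1046 0.0152] turn deg [-0.2 11.4  0.5] twist/row [-0.0004  0.0237  0.001 ] slide dist 0.053
[0.024, 0.001, 0.011]
[0.024, 0.001, 0.011]
[0.024, 0.001, 0.012]
[0.023, 0.001, 0.012]
[0.023, 0.001, 0.013]
[0.023, 0.0, 0.014]
[0.022, 0.0, 0.014]
[0.022, 0.0, 0.015]
from [0.535  0.1003 0.016 ] turn deg [-0.   8.5  0. ] twist/row [-0.      0.0177  0.    ] slide dist 0.035
[0.014, 0.0, 0.01]
[0.014, 0.0, 0.011]
[0.014, 0.0, 0.011]
[0.014, 0.0, 0.011]
[0.013, 0.0, 0.011]
[0.013, 0.0, 0.012]
[0.013, 0.0, 0.012]
[0.013, 0.0, 0.012]
```

Request:
play_rows(slide=[[0.023, 0, 0.011], [0.023, 0, 0.011], [0.023, 0, 0.012], [0.023, 0, 0.012], [0.023, 0, 0.013], [0.022, 0, 0.014], [0.022, 0, 0.014], [0.022, 0, 0.015]], twist=[[0, 0.0235, 0.001], [0, 0.0235, 0.001], [0, 0.0235, 0.001], [0, 0.0235, 0.001], [0, 0.0235, 0.001], [0, 0.0235, 0.001], [0, 0.0235, 0.001], [0, 0.0235, 0.001]])

```text
t: 4.3
tool_pos: [0.5381, 0.1018, 0.0209]
orientation: [2.967, -0.101, 0.975]
force: [-2.6, -0.7, -0.2]
opening: 0.0234
gripper_force: 1.5
```

Request:
play_rows(slide=[[0.014, 0, 0.01], [0.014, 0, 0.011], [0.014, 0, 0.011], [0.014, 0, 0.011], [0.013, 0, 0.011], [0.013, 0, 0.012], [0.013, 0, 0.012], [0.013, 0, 0.012]], twist=[[0, 0.0177, 0], [0, 0.0177, 0], [0, 0.0177, 0], [0, 0.0177, 0], [0, 0.0177, 0], [0, 0.0177, 0], [0, 0.0177, 0], [0, 0.0177, 0]])

```text
t: 5.1
tool_pos: [0.573, 0.0981, 0.0223]
orientation: [2.884, -0.094, 1.187]
force: [-2.6, -0.2, -1.4]
opening: 0.0232
gripper_force: 1.1
```

Run:
```python
from h import *
hpos()
p,d,c=grab("wrist");cv2.imwrite("pics/w2.png",p[:,:,::-1])
hpos();v=fit()
plan(*pose(.012,.027,.016,45),8)
```

```text
t 5.1 hatch mm [-41.9  27.4  22.3] lean 44.7 yaw/roll y-axis [ 0.003 -1.    -0.003] F [-2.6 -0.2 -1.4] q [ 0.199 -0.201  2.436 -0.91   0.231  2.658] open 0.0232
t 5.15 hatch mm [-41.5  27.3  22.6] lean 44.8 yaw/roll y-axis [ 0.008 -1.     0.001] F [-3.2 -0.4  0.5] q [ 0.198 -0.201  2.435 -0.913  0.23   2.654] open 0.0234
fit [0.     0.3181 0.3691 0.5534 0.0616 0.3774 0.0512] res mm 0.0
from [0.5734 0.098  0.0226] turn deg [-0.3  0.2  0.4] twist/row [-0.0006  0.0004  0.0008] slide dist 0.054
[0.017, 0.0, 0.021]
[0.017, 0.0, 0.021]
[0.017, 0.0, 0.021]
[0.017, 0.0, 0.021]
[0.017, 0.0, 0.021]
[0.017, 0.0, 0.021]
[0.017, 0.0, 0.021]
[0.017, 0.0, 0.021]
```

View pics/w2.png

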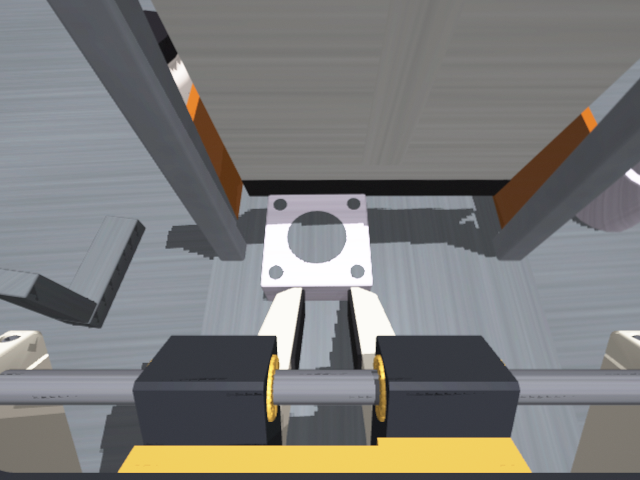

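The blank sits square against both tips. Its top spans (263–372, 195–290), and the flap's black edge at row 187 touches its front. The tips ride a little high and joint 6 is near its limit, so I'll ease the lean to about 42° and lower the tips 6 mm. Then one brisk push, stopping before the hand reaches the posts.

Request:
play_rows(slide=[[-0.008, 0, 0.009], [-0.008, 0, 0.009], [0, 0, 0], [0, 0, 0], [0.02, 0, 0.018], [0.14, 0, 0.126], [0, 0, 0], [0, 0, 0]], twist=[[0, -0.019, 0], [0, -0.019, 0], [0, 0, 0], [0, 0, 0], [0, 0, 0], [0, 0, 0], [0, 0, 0], [0, 0, 0]])

```text
t: 5.95
tool_pos: [0.6265, 0.0949, 0.0148]
orientation: [2.911, -0.097, 1.127]
force: [-1.2, -1.2, 0.2]
opening: 0.0233
gripper_force: 0.0
```

Run:
```python
from h import *
hpos()
p,d,c=grab("top");cv2.imwrite("pics/t2.png",cv2.resize(p[110:330,220:430,::-1],None,fx=2.7,fy=2.7))
toH=lambda P:(RH.T@(P-H)*1e3).round(1)
m=(p.min(2)>150).astype(np.uint8);m[:125]=0;m[215:]=0;m[:,:290]=0;m[:,372:]=0
for ct in cv2.findContours(m,0,1)[0]:
    if cv2.contourArea(ct)>60:
        r=cv2.minAreaRect(ct);print(r,[toH(onz(c,u,v,.031)) for u,v in cv2.boxPoints(r)])
```

```text
t 5.95 hatch mm [11.7 27.8 14.8] lean 42.3 yaw/roll y-axis [ 0.002 -1.    -0.006] F [-1.2 -1.2  0.2] q [ 0.154 -0.024  2.268 -0.703  0.222  2.428] open 0.0233
((309.5, 200.5), (27.0, 39.0), 90.0) [array([100. ,  86.6,  31. ]), array([103.7,   3.4,  31. ]), array([45. ,  0.5, 31. ]), array([41.2, 83.1, 31. ])]
((330.99676513671875, 136.07986450195312), (72.10234832763672, 2.4780187606811523), 2.2906100749969482) [array([214.2,  82.7,  31. ]), array([219.9,  82.8,  31. ]), array([220.1, -73.5,  31. ]), array([214.5, -73.5,  31. ])]
```

View pics/t2.png

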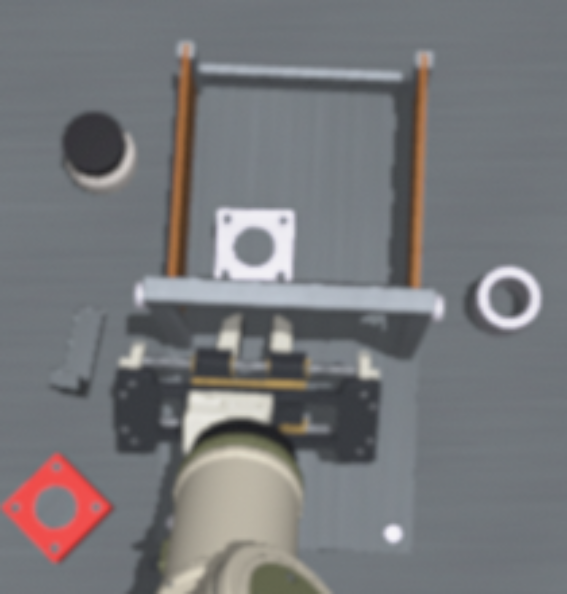

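The blank now lies past the bar, with its mark at crop (253,247) and its front edge at crop row 210. It is square to the bay. I'll compute its centre.

Run:
```python
from h import *
toH=lambda P:(RH.T@(P-H)*1e3).round(1)
p,d,c=grab("top")
print("centre guess",toH(onz(c,253/2.7+220-.3,247/2.7+110-.3,.031)))
m=(p.min(2)>150)
m[:150]=0;m[214:]=0;m[:,:298]=0;m[:,332:]=0
for u in (305,309,313,317,321,325):
    v=np.where(m[:,u])[0];print(u,v.min(),v.max(),toH(onz(c,u,v.min()-.5,.031)))
g=p[:,:,0].astype(float);k=np.zeros(g.shape,np.uint8);k[192:211,304:323]=(g[192:211,304:323]<165)
n,l,s,ce=cv2.connectedComponentsWithStats(k);i=1+s[1:,4].argmax();print(s[i],ce[i],toH(onz(c,*ce[i],.031)))
p,d,c=grab("scene");cv2.imwrite("pics/s2.png",cv2.resize(p[210:410,230:440,::-1],None,fx=2.7,fy=2.7))
hpos()
```

```text
centre guess [71.3 35.  31. ]
305 187 213 [102.5  54.6  31. ]
309 187 213 [102.9  46.1  31. ]
313 187 213 [103.3  37.5  31. ]
317 187 213 [103.6  29.   31. ]
321 187 213 [104.   20.5  31. ]
325 187 213 [104.4  12.   31. ]
[307 194  14  14 162] [313.52469136 200.83950617] [72.  34.8 31. ]
t 6.1 hatch mm [10.6 28.1 15.3] lean 42.4 yaw/roll y-axis [ 0.003 -1.    -0.006] F [-0.5  0.2 -0.8] q [ 0.155 -0.028  2.272 -0.702  0.222  2.427] open 0.0232
```

View pics/s2.png

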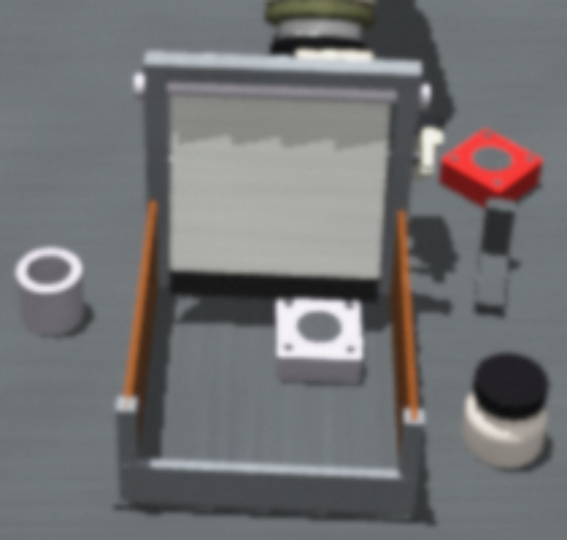

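The blank is square in the bay, but its centre is only about 72 mm in (rear face at 42 mm) and the flap rests on its rear edge. It needs about 12 mm more. With the hand square across the posts the tips can't reach that far. I'll search for a yawed or rolled hand pose that reaches deeper without touching the posts.

```bash
cat >> h.py <<'E'
LO=np.array([-2.96,-.89,.02,-1.34,0.02,-2.6]);HI=np.array([2.96,2.26,2.48,4.48,2.73,2.6])
def fk6(v,q):
    p,_,T=fk(v,q);return p,(T*Rz(q[5]+np.pi/2)).as_matrix()
def ik6(v,P,M,q0):
    def f(q):
        p,m=fk6(v,q);return np.r_[p-P,R.from_matrix(m.T@M).as_rotvec()*.2]
    r=least_squares(f,np.clip(q0,LO+1e-3,HI-1e-3),bounds=(LO,HI),max_nfev=60);return r.x,np.abs(r.fun).max()
E
cat > s3.py <<'E'
from srch import *
v=fit()
for l in [eval(l) for l in open("log.txt")][-1:]:
    M=fk6(v,np.array(l[0]))[1];print("check y axis",(RH.T@M[:,1]).round(3))
rng=np.random.default_rng(0);res=[]
T={op:tool(op) for op in(0,.03,.06,.092)}
for n in range(60000):
    op=rng.choice(list(T));psi=rng.uniform(-55,55);th=rng.uniform(15,55);rho=rng.uniform(-100,100);yc=rng.uniform(.022,.048)
    F,G=T[op];M=mat(psi,th,rho);f=F@M.T;z=.0085-f[:,2].min()
    f=f+[0,0,z];lo=f[f[:,2]<.033]
    k=lo[:,0].argmax()
    if lo[k,2]>.028: continue
    # other low points must not be beside contact in blank's way (they are behind, ok)
    g=G@M.T+[0,0,z];dy=yc-lo[k,1]
    if (g[:,2]<.033).any() and g[g[:,2]<.033,0].max()>lo[k,0]: continue
    last=None
    for x in np.arange(.04,.075,.005):
        off=np.array([x-lo[k,0],dy,0])
        if bad(g+off,.005) or bad(f+off,.003) or flap(np.vstack([f,g])+off)>1.2: break
        last=(x,off)
    if last and last[0]>=.05: res.append((last[0],op,psi,th,rho,yc,last[1]+[0,0,z]))
print(len(res));res.sort(key=lambda r:-r[0]);n=0
q0=np.array([.155,-.028,2.272,-.7,.222,2.4])
for r in res[:600]:
    P=H+RH@r[6];M=RH@mat(*r[2:5])
    q,e=min((ik6(v,P,M,s) for s in(q0,[.1,0,2.2,-.3,.4,1],[.1,0,2.2,.6,.4,0],[.1,0,2.2,0,.4,-1])),key=lambda a:a[1])
    if e<.002: print(round(r[0],3),r[1],np.round(r[2:6],3),r[6].round(3),q.round(2));n+=1
    if n>25:break
E
time python3 s3.py
```

```text
fit [0.     0.3181 0.3691 0.5534 0.0616 0.3774 0.0512] res mm 0.0
check y axis [ 0.003 -1.    -0.006]
3
0.055 0.092 [2.7523e+01 5.4264e+01 5.2100e-01 3.6000e-02] [0.022 0.09  0.015] [-0.05  0.08  2.32  1.95  0.4  -0.68]
0.055 0.092 [ 2.1197e+01  5.4954e+01 -3.6170e+00  4.5000e-02] [0.026 0.101 0.018] [ 0.07  0.08  2.33  2.39  0.28 -1.04]
0.055 0.092 [ 2.4024e+01  5.4726e+01 -2.9530e+00  2.8000e-02] [0.024 0.083 0.017] [-0.02  0.07  2.34  2.1   0.35 -0.83]
real	0m34.335s
user	0m33.812s
sys	0m0.117s
```

```bash
cat > s4.py <<'E'
from srch import *
v=fit();rng=np.random.default_rng(1);res=[]
T={op:tool(op) for op in(.06,.092)}
for n in range(60000):
    op=rng.choice(list(T));psi=rng.uniform(10,50);th=rng.uniform(30,56);rho=rng.uniform(-40,40);yc=rng.uniform(.022,.046)
    F,G=T[op];M=mat(psi,th,rho);f=F@M.T;z=.0085-f[:,2].min();f=f+[0,0,z];lo=f[f[:,2]<.033];k=lo[:,0].argmax()
    if lo[k,2]>.028: continue
    g=G@M.T+[0,0,z];dy=yc-lo[k,1];last=None
    for x in np.arange(.042,.075,.003):
        off=np.array([x-lo[k,0],dy,0])
        if bad(g+off,.004) or bad(f+off,.003) or flap(np.vstack([f,g])+off)>1.2: break
        last=(x,off)
    if last and last[0]>=.045: res.append((last[0],op,psi,th,rho,yc,last[1]+[0,0,z]))
print(len(res));rows=[]
for r in res[:500]:
    P=H+RH@r[6];M=RH@mat(*r[2:5]);best=[]
    for s in([.1,0,2.2,.3,.4,1],[.1,0,2.2,1,.4,0],[0,0,2.2,1.8,.4,-1]):
        q,e=ik6(v,P,M,s)
        if e<.002: best.append(q)
    if best: rows.append((r,min(best,key=lambda q:abs(q[3]))))
rows.sort(key=lambda a:-(a[0][0]-.001*a[0][3]-.005*a[1][3]))
for r,q in rows[:22]:print(round(r[0],3),r[1],np.round(r[2:6],3),r[6].round(3),q.round(2))
E
time python3 s4.py
```

```text
fit [0.     0.3181 0.3691 0.5534 0.0616 0.3774 0.0512] res mm 0.0
1088
0.063 0.092 [ 3.7800e+01  5.5448e+01 -1.5790e+00  3.6000e-02] [0.02  0.082 0.016] [-0.2   0.15  2.26  1.66  0.63 -0.66]
0.063 0.092 [ 3.2417e+01  5.5349e+01 -1.7210e+00  3.3000e-02] [0.025 0.084 0.016] [-0.13  0.12  2.29  1.8   0.52 -0.69]
0.063 0.092 [ 3.4184e+01  5.5577e+01 -1.3210e+00  4.2000e-02] [0.023 0.091 0.016] [-0.14  0.13  2.28  1.78  0.55 -0.69]
0.063 0.092 [ 3.3331e+01  5.5658e+01 -6.5200e-01  3.4000e-02] [0.024 0.084 0.015] [-0.15  0.13  2.29  1.79  0.55 -0.69]
0.063 0.092 [ 3.5926e+01  5.5980e+01 -8.5700e-01  3.4000e-02] [0.022 0.083 0.016] [-0.18  0.15  2.28  1.73  0.6  -0.68]
0.063 0.092 [ 2.8896e+01  5.5668e+01 -1.4800e-01  4.3000e-02] [0.029 0.097 0.015] [-0.06  0.12  2.3   1.99  0.44 -0.76]
0.06 0.092 [ 3.6342e+01  5.5007e+01 -1.0690e+00  2.7000e-02] [0.018 0.075 0.016] [-0.2   0.13  2.28  1.66  0.61 -0.64]
0.06 0.092 [3.9382e+01 5.5304e+01 1.5600e-01 4.3000e-02] [0.016 0.089 0.015] [-0.2   0.15  2.26  1.63  0.65 -0.62]
0.06 0.092 [ 3.7331e+01  5.5324e+01 -3.2780e+00  2.3000e-02] [0.017 0.069 0
[... 924 characters left out ...]
2.2000e-02] [0.022 0.073 0.016] [-0.19  0.13  2.29  1.75  0.58 -0.65]
0.057 0.092 [ 3.0073e+01  5.3086e+01 -4.0830e+00  3.8000e-02] [0.019 0.088 0.018] [-0.08  0.07  2.31  1.76  0.43 -0.62]
0.054 0.092 [ 4.0343e+01  5.1678e+01 -4.1870e+00  3.9000e-02] [0.008 0.082 0.018] [-0.2   0.1   2.25  1.45  0.63 -0.53]
0.06 0.092 [2.7111e+01 5.4839e+01 7.7000e-01 4.4000e-02] [0.028 0.099 0.015] [-0.02  0.1   2.31  2.03  0.39 -0.73]
0.06 0.092 [ 2.5928e+01  5.4801e+01 -2.8600e-01  3.4000e-02] [0.028 0.089 0.015] [-0.03  0.1   2.31  2.05  0.38 -0.76]
0.06 0.092 [3.2222e+01 5.5759e+01 5.0000e-02 4.4000e-02] [0.023 0.095 0.015] [-0.1   0.13  2.3   1.87  0.51 -0.71]
real	1m0.079s
user	0m59.359s
sys	0m0.118s
```

```bash
cat > s5.py <<'E'
from srch import *
v=fit();PS,TH,RO=33,54.5,-1
F,G=tool(.092);M=mat(PS,TH,RO);f=F@M.T;g=G@M.T;z=.009-f[:,2].min();f[:,2]+=z;g[:,2]+=z
lo=f[f[:,2]<.033];k=lo[:,0].argmax();print("contact rel TCP",lo[k]-[0,0,z],"z tcp",z)
C=lo[k]*[1,1,0]
def clr(P):
    out=[]
    for a,b,c,d,e,h in OBS:
        D=np.maximum(0,np.maximum([a,c,e]-P,P-[b,d,h]));out.append(round(np.linalg.norm(D,axis=1).min()*1e3,1))
    return out
for yc in (.03,.034,.038):
  for x in (.055,.06):
    off=np.array([x,yc,0])-C;print(yc,x,"TCP",(off+[0,0,z]).round(4),"body",clr(g+off),"fing",clr(f+off),"flap",flap(np.vstack([f,g])+off).round(2))
q=np.array([-.14,.12,2.29,1.8,.52,-.69])
off=np.array([.058,.034,0])-C+[0,0,z]
for dx,dz,th in [(0,0,TH),(-.02,0,TH),(-.04,0,TH),(-.06,0,TH),(-.06,0,50),(-.06,0,45),(-.08,0,45),(-.1,0,45),(-.1,0,40),(-.13,0,40),(-.13,.04,40),(-.13,.04,35),(-.16,.08,30),(-.16,.16,25)]:
    q,e=ik6(v,H+RH@(off+[dx,0,dz]),RH@mat(PS,th,RO),q);print(dx,dz,th,q.round(2),round(e*1e3,1))
# bystander angle footprint from first top picture
zt=np.load("pics/top0.npz");d=zt["d"]
vv,uu=np.mgrid[215:262,232:268];P=np.array([pt(zt,d,u,w) for u,w in zip(uu.ravel(),vv.ravel())]);P=P[(P[:,2]>.012)&(P[:,2]<.075)];Q=(P-H)@RH
print("angle",np.percentile(Q,[1,99],axis=0).round(3))
E
python3 s5.py
```

```text
fit [0.     0.3181 0.3691 0.5534 0.0616 0.3774 0.0512] res mm 0.0
contact rel TCP [ 0.03869983 -0.0504155   0.00700716] z tcp 0.01600716189163877
0.03 0.055 TCP [0.0163 0.0804 0.016 ] body [np.float64(26.1), np.float64(26.7), np.float64(7.1), np.float64(37.7), np.float64(37.8), np.float64(26.9)] fing [np.float64(19.6), np.float64(67.8), np.float64(111.2), np.float64(23.9), np.float64(76.4), np.float64(3.0)] flap 0.32
0.03 0.06 TCP [0.0213 0.0804 0.016 ] body [np.float64(22.2), np.float64(24.0), np.float64(4.0), np.float64(33.4), np.float64(35.0), np.float64(26.9)] fing [np.float64(16.9), np.float64(67.8), np.float64(111.2), np.float64(21.2), np.float64(75.9), np.float64(3.0)] flap 0.37
0.034 0.055 TCP [0.0163 0.0844 0.016 ] body [np.float64(24.1), np.float64(30.0), np.float64(7.1), np.float64(35.4), np.float64(41.1), np.float64(26.9)] fing [np.float64(22.9), np.float64(71.8), np.float64(111.2), np.float64(27.4), np.float64(80.4), np.float64(3.0)] flap 0.32
0.034 0.06 TCP [0.0213 0.0844 0.016 ] body [np.float64(19.8), np.float64(27.3), np.float64(4.0), np.float64(31.3), np.float64(38.
[... 807 characters left out ...]
4 0 54.5 [-0.14  0.    2.41  1.75  0.53 -0.64] 0.0
-0.06 0 54.5 [-0.15 -0.06  2.46  1.74  0.53 -0.64] 0.0
-0.06 0 50 [-0.11 -0.1   2.43  1.49  0.47 -0.36] 0.0
-0.06 0 45 [-0.08 -0.12  2.38  1.17  0.44 -0.02] 0.0
-0.08 0 45 [-0.08 -0.18  2.44  1.15  0.44  0.  ] 0.0
-0.1 0 45 [-0.08 -0.24  2.48  1.09  0.46  0.06] 2.2
-0.1 0 40 [-0.04 -0.25  2.44  0.83  0.47  0.35] 0.0
-0.13 0 40 [-0.03 -0.33  2.48  0.73  0.52  0.45] 5.9
-0.13 0.04 40 [-0.03 -0.46  2.48  0.61  0.62  0.6 ] 5.5
-0.13 0.04 35 [ 0.01 -0.44  2.44  0.47  0.65  0.74] 0.0
-0.16 0.08 30 [ 0.06 -0.57  2.41  0.29  0.85  0.96] 0.0
-0.16 0.16 25 [ 0.1  -0.57  2.23  0.19  1.09  1.08] 0.0
angle [[-0.05   0.153  0.012]
 [ 0.019  0.181  0.061]]
```

A yawed pose (33° yaw, 54° lean, gripper open, right fingertip pushing) reaches 58 mm in and stays 20 mm off the posts. I'll retract first.

```bash
cat >> h.py <<'E'
def pp(x,y,z,psi,th,rho):
    from srch import mat
    return H+RH@np.array([x,y,z]),RH@mat(psi,th,rho)
E
python3 - <<'E'
from h import *
a=pp(-.12,.03,.03,0,27,0);b=pp(-.13,.06,.13,10,27,0);c=pp(-.115,.084,.12,33,32,-1)
plan(*a,8);plan(*b,4,a);plan(*c,4,b)
v=fit();q=robot.read_state()["q"]
for t in(a,b,c): q,e=ik6(v,*t,q);print(q.round(2),e)
E
```

```text
from [0.6255 0.0953 0.0153] turn deg [ -0.4 -15.4  -0. ] twist/row [-0.0008 -0.032  -0.0001] slide dist 0.131
[-0.043, -0.001, -0.049]
[-0.045, -0.001, -0.048]
[-0.047, -0.001, -0.046]
[-0.048, -0.001, -0.045]
[-0.05, -0.001, -0.043]
[-0.051, -0.001, -0.042]
[-0.052, -0.001, -0.04]
[-0.054, -0.001, -0.038]
from [0.4953 0.106  0.03  ] turn deg [ 4.5  0.  -8.9] twist/row [ 0.0189  0.     -0.0371] slide dist 0.105
[0.036, -0.03, -0.094]
[0.038, -0.03, -0.093]
[0.039, -0.031, -0.092]
[0.04, -0.031, -0.092]
from [0.4873 0.1366 0.13  ] turn deg [ 11.3   5.  -21. ] twist/row [ 0.047   0.021  -0.0876] slide dist 0.03
[0.012, -0.021, 0.018]
[0.014, -0.019, 0.019]
[0.015, -0.017, 0.02]
[0.016, -0.014, 0.021]
fit [0.     0.3181 0.3691 0.5534 0.0616 0.3774 0.0512] res mm 0.0
[ 0.2  -0.36  2.38 -0.19  0.67  1.96] 1.8695494363980602e-11
[ 0.2  -0.57  2.32 -0.06  0.92  1.69] 7.017720526079402e-08
[ 0.03 -0.54  2.36  0.33  0.85  0.92] 1.969343619417512e-09
```

Request:
play_rows(slide=[[-0.043, -0.001, -0.049], [-0.045, -0.001, -0.048], [-0.047, -0.001, -0.046], [-0.048, -0.001, -0.045], [-0.05, -0.001, -0.043], [-0.051, -0.001, -0.042], [-0.052, -0.001, -0.04], [-0.054, -0.001, -0.038]], twist=[[0, -0.032, 0], [0, -0.032, 0], [0, -0.032, 0], [0, -0.032, 0], [0, -0.032, 0], [0, -0.032, 0], [0, -0.032, 0], [0, -0.032, 0]])

```text
t: 6.9
tool_pos: [0.4945, 0.1057, 0.0301]
orientation: [3.045, -0.099, 0.731]
force: [0.2, 0.2, 0.6]
opening: 0.0231
gripper_force: 0.0
```

Request:
play_rows(slide=[[0.036, -0.03, -0.094], [0.038, -0.03, -0.093], [0.039, -0.031, -0.092], [0.04, -0.031, -0.092], [0.012, -0.021, 0.018], [0.014, -0.019, 0.019], [0.015, -0.017, 0.02], [0.016, -0.014, 0.021]], twist=[[0.019, 0, -0.037], [0.019, 0, -0.037], [0.019, 0, -0.037], [0.019, 0, -0.037], [0.047, 0.021, -0.0876], [0.047, 0.021, -0.0876], [0.047, 0.021, -0.0876], [0.047, 0.021, -0.0876]])

```text
t: 7.7
tool_pos: [0.5037, 0.159, 0.1202]
orientation: [-2.787, -0.761, -0.811]
force: [0.1, 0.5, -0.1]
opening: 0.0229
gripper_force: 0.0
```

Run:
```python
from h import *
hpos()
toH=lambda P:(RH.T@(P-H)*1e3).round(1)
p,d,c=grab("top");hpos()
g=p[:,:,0].astype(float);k=np.zeros(g.shape,np.uint8);k[190:213,302:325]=(g[190:213,302:325]<165)
n,l,s,ce=cv2.connectedComponentsWithStats(k)
for i in range(1,n):
    if s[i][4]>40: print("mark",s[i],toH(onz(c,*ce[i],.031)))
d0=pp(-.055,.084,.02,33,45,-1);e0=pp(-.035,.084,.017,33,54,-1)
plan(*d0,8);plan(*e0,8,d0)
v=fit();q=robot.read_state()["q"]
for t in(d0,e0): q,e=ik6(v,*t,q);print(q.round(2),e)
```

```text
t 7.7 hatch mm [-115.1   83.5  120.2] lean 27.8 yaw/roll y-axis [ 0.563 -0.826  0.006] F [ 0.1  0.5 -0.1] q [ 0.021 -0.547  2.363  0.349  0.849  0.891] open 0.0229
t 7.75 hatch mm [-115.1   83.6  119.5] lean 27.7 yaw/roll y-axis [ 0.572 -0.82   0.009] F [ 0.8 -0.7 -1.6] q [ 0.019 -0.544  2.363  0.355  0.849  0.874] open 0.0234
mark [307 194  14  14 161] [72.1 34.7 31. ]
from [0.5038 0.1591 0.1195] turn deg [-0.9 12.6  0.8] twist/row [-0.0018  0.0263  0.0016] slide dist 0.116
[-0.006, 0.017, 0.055]
[-0.007, 0.016, 0.055]
[-0.009, 0.016, 0.055]
[-0.01, 0.016, 0.055]
[-0.012, 0.016, 0.055]
[-0.013, 0.016, 0.054]
[-0.015, 0.016, 0.054]
[-0.016, 0.016, 0.053]
from [0.5637 0.1555 0.02  ] turn deg [-0.2  9.   0. ] twist/row [-0.0003  0.0187  0.    ] slide dist 0.02
[0.005, 0.006, 0.007]
[0.005, 0.006, 0.007]
[0.004, 0.006, 0.007]
[0.004, 0.006, 0.007]
[0.004, 0.006, 0.007]
[0.004, 0.006, 0.007]
[0.004, 0.006, 0.008]
[0.004, 0.006, 0.008]
fit [0.     0.3181 0.3691 0.5534 0.0616 0.3775 0.0512] res mm 0.0
[-0.08 -0.18  2.43  1.13  0.45  0.02] 3.156977244154628e-08
[-0.15 -0.05  2.44  1.72  0.52 -0.61] 6.313375516819875e-10
```

Request:
play_rows(slide=[[-0.006, 0.017, 0.055], [-0.007, 0.016, 0.055], [-0.009, 0.016, 0.055], [-0.01, 0.016, 0.055], [-0.012, 0.016, 0.055], [-0.013, 0.016, 0.054], [-0.015, 0.016, 0.054], [-0.016, 0.016, 0.053]], twist=[[-0.002, 0.0263, 0.0016], [-0.002, 0.0263, 0.0016], [-0.002, 0.0263, 0.0016], [-0.002, 0.0263, 0.0016], [-0.002, 0.0263, 0.0016], [-0.002, 0.0263, 0.0016], [-0.002, 0.0263, 0.0016], [-0.002, 0.0263, 0.0016]], fingers=-1)

```text
t: 8.55
tool_pos: [0.563, 0.1547, 0.0201]
orientation: [-2.658, -0.689, -1.101]
force: [0.2, 0.7, 0.8]
opening: 0.0828
gripper_force: 0.0
```

Request:
play_rows(slide=[[0.005, 0.006, 0.007], [0.005, 0.006, 0.007], [0.004, 0.006, 0.007], [0.004, 0.006, 0.007], [0.004, 0.006, 0.007], [0.004, 0.006, 0.007], [0.004, 0.006, 0.008], [0.004, 0.006, 0.008]], twist=[[0, 0.0187, 0], [0, 0.0187, 0], [0, 0.0187, 0], [0, 0.0187, 0], [0, 0.0187, 0], [0, 0.0187, 0], [0, 0.0187, 0], [0, 0.0187, 0]])

```text
t: 9.35
tool_pos: [0.5832, 0.1527, 0.0177]
orientation: [-2.535, -0.66, -1.291]
force: [0.4, -0.8, 0.7]
opening: 0.0932
gripper_force: 0.0
```

Run:
```python
from h import *
hpos();p,d,c=grab("wrist");cv2.imwrite("pics/w3.png",p[:,:,::-1]);hpos()
a=pp(.005,.084,.017,33,54.5,-1);b=pp(.0205,.084,.017,33,54.5,-1)
plan(*a,8);plan(*b,8,a)
```

```text
t 9.35 hatch mm [-35.4  82.5  17.7] lean 49.1 yaw/roll y-axis [ 0.542 -0.84   0.007] F [ 0.4 -0.8  0.7] q [-0.143 -0.058  2.447  1.713  0.511 -0.587] open 0.0932
t 9.4 hatch mm [-35.7  82.4  17.1] lean 49.1 yaw/roll y-axis [ 0.542 -0.84   0.007] F [-0.5  1.2 -1.4] q [-0.143 -0.056  2.448  1.716  0.512 -0.592] open 0.093
from [0.5829 0.1526 0.0171] turn deg [ 0.4  0.6 -0.8] twist/row [ 0.0008  0.0013 -0.0016] slide dist 0.041
[0.01, 0.01, 0.014]
[0.01, 0.01, 0.014]
[0.01, 0.01, 0.014]
[0.01, 0.01, 0.014]
[0.01, 0.01, 0.014]
[0.01, 0.01, 0.014]
[0.01, 0.011, 0.014]
[0.01, 0.011, 0.014]
from [0.6236 0.1515 0.017 ] turn deg [0. 0. 0.] twist/row [0. 0. 0.] slide dist 0.015
[0.004, 0.004, 0.005]
[0.004, 0.004, 0.005]
[0.004, 0.004, 0.005]
[0.004, 0.004, 0.005]
[0.004, 0.004, 0.005]
[0.004, 0.004, 0.005]
[0.004, 0.004, 0.005]
[0.004, 0.004, 0.005]
```

View pics/w3.png

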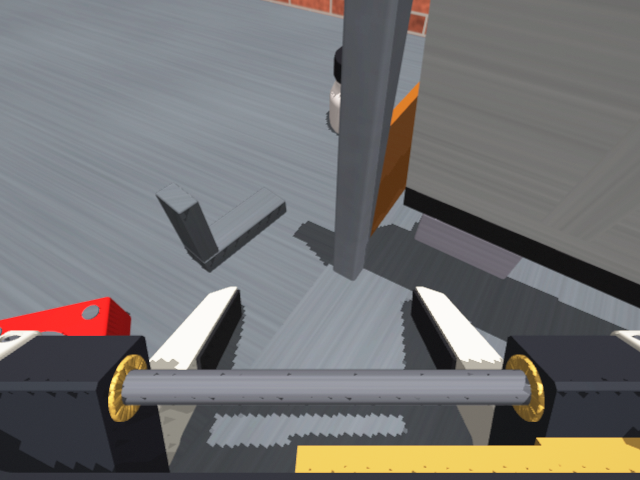

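The wrist view shows the right fingertip (425,290) aimed at the blank's rear face (415–520, 215–275) under the flap. The left finger (238,290) passes outside the post (350,270) and clear of the angle block (210,265). I'll push.

Request:
play_rows(slide=[[0.01, 0.01, 0.014], [0.01, 0.01, 0.014], [0.01, 0.01, 0.014], [0.01, 0.01, 0.014], [0.01, 0.01, 0.014], [0.01, 0.01, 0.014], [0.01, 0.01, 0.014], [0.01, 0.01, 0.014]], twist=[[0.001, 0.001, -0.002], [0.001, 0.001, -0.002], [0.001, 0.001, -0.002], [0.001, 0.001, -0.002], [0.001, 0.001, -0.002], [0.001, 0.001, -0.002], [0.001, 0.001, -0.002], [0.001, 0.001, -0.002]])

```text
t: 10.2
tool_pos: [0.6237, 0.1513, 0.0167]
orientation: [-2.523, -0.687, -1.3]
force: [-0.7, 0.2, 0.7]
opening: 0.0929
gripper_force: 0.0
```

Request:
play_rows(slide=[[0.004, 0.004, 0.0055], [0.004, 0.004, 0.0055], [0.004, 0.004, 0.0055], [0.004, 0.004, 0.0055], [0.004, 0.004, 0.0055], [0.004, 0.004, 0.0055], [0.004, 0.004, 0.0055], [0.004, 0.004, 0.0055]], twist=[[0, 0, 0], [0, 0, 0], [0, 0, 0], [0, 0, 0], [0, 0, 0], [0, 0, 0], [0, 0, 0], [0, 0, 0]])

```text
t: 11.0
tool_pos: [0.6384, 0.1519, 0.0167]
orientation: [-2.522, -0.688, -1.299]
force: [-5.9, 2.2, 2.7]
opening: 0.093
gripper_force: 2.8
```

Run:
```python
from h import *
hpos()
toH=lambda P:(RH.T@(P-H)*1e3).round(1)
p,d,c=grab("top");cv2.imwrite("pics/t3.png",cv2.resize(p[110:330,220:430,::-1],None,fx=2.7,fy=2.7))
g=p[:,:,0].astype(float);k=np.zeros(g.shape,np.uint8);k[176:208,298:328]=(g[176:208,298:328]<165)
n,l,s,ce=cv2.connectedComponentsWithStats(k)
for i in range(1,n):
    if s[i][4]>40: print("mark",s[i],toH(onz(c,*ce[i],.031)))
m=(p.min(2)>150);m[:150]=0;m[212:]=0
for u in (305,309,313,317,321,325):
    w=np.where(m[:,u])[0]
    if len(w): print(u,w.min(),w.max(),toH(onz(c,u,w.min()-.5,.031)),toH(onz(c,u,w.max()+.5,.031)))
```

```text
t 11.0 hatch mm [19.7 85.4 16.7] lean 49.3 yaw/roll y-axis [ 0.557 -0.83   0.016] F [-5.9  2.2  2.7] q [-0.133  0.101  2.294  1.731  0.517 -0.619] open 0.093
mark [298 176  30  32 274] [112.1  45.4  31. ]
mark [307 190  15  14 166] [81.5 33.4 31. ]
305 181 209 [115.7  55.4  31. ] [52.4 51.9 31. ]
309 182 209 [113.9  46.7  31. ] [52.8 43.4 31. ]
313 182 210 [114.2  38.1  31. ] [51.  34.8 31. ]
317 183 210 [112.4  29.5  31. ] [51.4 26.3 31. ]
321 183 210 [112.8  20.9  31. ] [51.8 17.8 31. ]
325 184 210 [111.   12.3  31. ] [52.2  9.4 31. ]
```

View pics/t3.png

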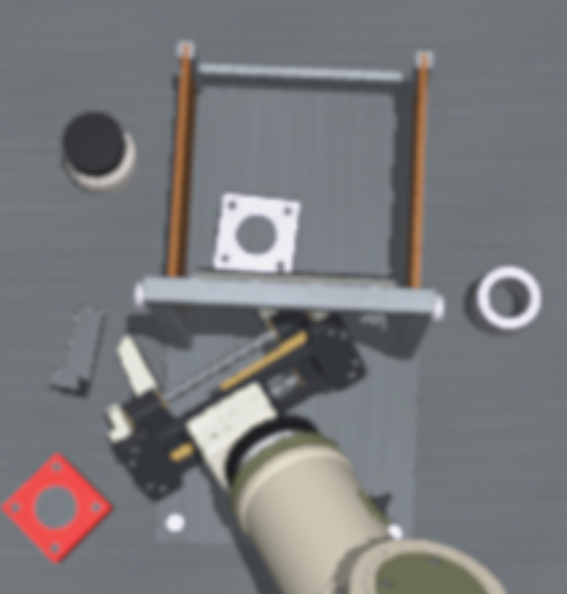

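The blank's mark is at crop (257,234), so its centre is about 81.5 mm in, turned slightly clockwise. I'll back off a touch, shift 10 mm right and push a little more, which gains margin and squares it.

Run:
```python
from h import *
s=robot.read_state();M=R.from_rotvec(s["orientation"]).as_matrix()
for d in ([-.006,0,0],[0,-.011,0],[.015,0,0]): print(d,(M.T@RH@np.array(d)/.25).round(4))
v=fit()
P=s["tool_pos"]+RH@np.array([.009,-.011,0]);q,e=ik6(v,P,M,s["q"]);print(q,e)
from srch import *
F,G=tool(.092);h=RH.T@(P-H);A=(RH.T@M)
for n,X in(("body",G[:0]),("all",G)):
    pass
import itertools
parts={"B":box(-.0375,.0375,-.094,.094,-.132,-.084),"W":box(-.045,.045,-.045,.045,-.33,-.132,.01),"C":box(.05,.1,-.03,.03,-.2,-.14),"F":F}
for n,X in parts.items():
    Y=X@A.T+h;print(n,[round(np.linalg.norm(np.maximum(0,np.maximum([a,c,e]-Y,Y-[b,d,f])),axis=1).min()*1e3,1) for a,b,c,d,e,f in OBS])
```

```text
[-0.006, 0, 0] [-0.0115 -0.0134 -0.0163]
[0, -0.011, 0] [-0.0148  0.0365 -0.0195]
[0.015, 0, 0] [0.0287 0.0334 0.0408]
fit [0.     0.3181 0.3691 0.5534 0.0616 0.3775 0.0512] res mm 0.0
[-0.16083728  0.12135071  2.27099182  1.70185317  0.53510214 -0.60817372] 1.9888759217781024e-09
B [np.float64(18.7), np.float64(14.4), np.float64(57.2), np.float64(30.5), np.float64(25.3), np.float64(27.8)]
W [np.float64(53.3), np.float64(63.7), np.float64(42.8), np.float64(75.8), np.float64(74.8), np.float64(50.6)]
C [np.float64(27.6), np.float64(80.0), np.float64(0.0), np.float64(83.6), np.float64(107.7), np.float64(132.6)]
F [np.float64(7.5), np.float64(61.8), np.float64(110.1), np.float64(12.0), np.float64(69.8), np.float64(3.6)]
```

Request:
play_rows(slide=[[-0.006, -0.007, -0.008], [-0.006, -0.007, -0.008], [-0.0074, 0.018, -0.0098], [-0.0074, 0.018, -0.0098], [0.006, 0.007, 0.0086], [0.006, 0.007, 0.0086], [0.006, 0.007, 0.0086], [0.006, 0.007, 0.0086]], twist=[[0, 0, 0], [0, 0, 0], [0, 0, 0], [0, 0, 0], [0, 0, 0], [0, 0, 0], [0, 0, 0], [0, 0, 0]])

```text
t: 11.85
tool_pos: [0.6449, 0.1402, 0.0168]
orientation: [-2.523, -0.687, -1.3]
force: [-6.8, 0.2, 3.6]
opening: 0.0932
gripper_force: 2.7
```

```bash
cat > m.py <<'E'
from h import *
hpos()
toH=lambda P:(RH.T@(P-H)*1e3).round(1)
p,d,c=grab("top")
g=p[:,:,0].astype(float);k=(g<165).astype(np.uint8);k[:165]=0;k[212:]=0;k[:,:295]=0;k[:,335:]=0
n,l,s,ce=cv2.connectedComponentsWithStats(k)
for i in range(1,n):
    if 90<s[i][4]<260: print("mark",s[i],toH(onz(c,*ce[i],.031)))
m=(p.min(2)>150);m[:150]=0;m[212:]=0
for u in (305,315,325):
    w=np.where(m[:,u])[0]
    if len(w): print(u,w.min(),w.max(),toH(onz(c,u,w.min()-.5,.031)),toH(onz(c,u,w.max()+.5,.031)))
E
python3 m.py
```

```text
t 11.85 hatch mm [27.  74.2 16.8] lean 49.3 yaw/roll y-axis [ 0.556 -0.831  0.017] F [-6.8  0.2  3.6] q [-0.161  0.116  2.277  1.704  0.535 -0.611] open 0.0932
mark [307 186  15  14 164] [90.  34.4 31. ]
305 177 211 [124.5  55.8  31. ] [48.1 51.6 31. ]
315 179 211 [121.   34.2  31. ] [49.  30.4 31. ]
325 180 211 [119.8  12.7  31. ] [50.   9.3 31. ]
```

The centre is at 90 mm, so there is enough margin. I'll withdraw straight out, then up.

Run:
```python
from h import *
s=robot.read_state();M=R.from_rotvec(s["orientation"]).as_matrix();h=RH.T@(s["tool_pos"]-H)
a=(s["tool_pos"]+RH@np.array([-.06,0,0]),M)
b=pp(-.075,.078,.03,33,43,-1);c=pp(-.13,.08,.15,33,28,-1)
plan(*a,8);plan(*b,8,a);plan(*c,8,b)
v=fit();q=s["q"]
for t in(a,b,c): q,e=ik6(v,*t,q);print(q.round(2),e)
```

```text
from [0.6454 0.1401 0.017 ] turn deg [0. 0. 0.] twist/row [0. 0. 0.] slide dist 0.06
[-0.014, -0.017, -0.02]
[-0.014, -0.017, -0.02]
[-0.014, -0.017, -0.02]
[-0.014, -0.017, -0.02]
[-0.014, -0.017, -0.02]
[-0.014, -0.017, -0.02]
[-0.014, -0.017, -0.02]
[-0.014, -0.017, -0.02]
from [0.5855 0.1441 0.017 ] turn deg [  0.2 -11.3   0.3] twist/row [ 0.0003 -0.0235  0.0006] slide dist 0.045
[-0.004, -0.013, -0.017]
[-0.005, -0.013, -0.017]
[-0.005, -0.013, -0.017]
[-0.006, -0.013, -0.017]
[-0.006, -0.013, -0.017]
[-0.006, -0.013, -0.017]
[-0.007, -0.013, -0.017]
[-0.007, -0.013, -0.016]
from [0.5434 0.1508 0.03  ] turn deg [  0.3 -15.    0. ] twist/row [ 0.0005 -0.0312  0.    ] slide dist 0.132
[0.025, -0.015, -0.059]
[0.023, -0.015, -0.06]
[0.021, -0.015, -0.061]
[0.019, -0.015, -0.061]
[0.017, -0.016, -0.062]
[0.015, -0.016, -0.062]
[0.013, -0.016, -0.063]
[0.011, -0.016, -0.063]
fit [0.     0.3181 0.3691 0.5534 0.0616 0.3775 0.0512] res mm 0.0
[-0.18 -0.04  2.44  1.7   0.55 -0.62] 9.667417726610865e-15
[-0.08 -0.29  2.46  0.94  0.49  0.22] 1.6915963050193623e-08
[ 0.06 -0.57  2.3   0.25  0.99  1.01] 1.2313261187154232e-11
```

Request:
play_rows(slide=[[-0.0143, -0.0167, -0.0204], [-0.0143, -0.0167, -0.0204], [-0.0143, -0.0167, -0.0204], [-0.0143, -0.0167, -0.0204], [-0.0143, -0.0167, -0.0204], [-0.0143, -0.0167, -0.0204], [-0.0143, -0.0167, -0.0204], [-0.0143, -0.0167, -0.0204]], twist=[[0, 0, 0], [0, 0, 0], [0, 0, 0], [0, 0, 0], [0, 0, 0], [0, 0, 0], [0, 0, 0], [0, 0, 0]])

```text
t: 12.7
tool_pos: [0.5843, 0.1442, 0.017]
orientation: [-2.523, -0.687, -1.3]
force: [0.2, 0.4, 0.7]
opening: 0.0933
gripper_force: 0.0
```

Request:
play_rows(slide=[[-0.004, -0.013, -0.017], [-0.005, -0.013, -0.017], [-0.005, -0.013, -0.017], [-0.006, -0.013, -0.017], [-0.006, -0.013, -0.017], [-0.006, -0.013, -0.017], [-0.007, -0.013, -0.017], [-0.007, -0.013, -0.016]], twist=[[0, -0.0235, 0], [0, -0.0235, 0], [0, -0.0235, 0], [0, -0.0235, 0], [0, -0.0235, 0], [0, -0.0235, 0], [0, -0.0235, 0], [0, -0.0235, 0]])

```text
t: 13.5
tool_pos: [0.5425, 0.1502, 0.0298]
orientation: [-2.676, -0.725, -1.059]
force: [-0.2, 0.7, -1.1]
opening: 0.0929
gripper_force: 0.0
```

Request:
play_rows(slide=[[0.025, -0.015, -0.059], [0.023, -0.015, -0.06], [0.021, -0.015, -0.061], [0.019, -0.015, -0.061], [0.017, -0.016, -0.062], [0.015, -0.016, -0.062], [0.013, -0.016, -0.063], [0.011, -0.016, -0.063]], twist=[[0, -0.031, 0], [0, -0.031, 0], [0, -0.031, 0], [0, -0.031, 0], [0, -0.031, 0], [0, -0.031, 0], [0, -0.031, 0], [0, -0.031, 0]])

```text
t: 14.3
tool_pos: [0.4876, 0.1568, 0.1502]
orientation: [-2.846, -0.767, -0.717]
force: [0.6, 0.5, -0.6]
opening: 0.0928
gripper_force: 0.0
```

Request:
play_rows(slide=[[0, 0, 0], [0, 0, 0], [0, 0, 0], [0, 0, 0], [0, 0, 0], [0, 0, 0], [0, 0, 0], [0, 0, 0]], twist=[[0, 0, 0], [0, 0, 0], [0, 0, 0], [0, 0, 0], [0, 0, 0], [0, 0, 0], [0, 0, 0], [0, 0, 0]])

```text
t: 15.1
tool_pos: [0.4884, 0.1569, 0.1496]
orientation: [-2.844, -0.767, -0.718]
force: [-0.1, -0.0, 0.3]
opening: 0.0929
gripper_force: 0.0
```

```bash
python3 m.py
python3 - <<'E'
from h import *
p,d,c=grab("scene");cv2.imwrite("pics/s4.png",cv2.resize(p[210:410,230:440,::-1],None,fx=2.7,fy=2.7))
k=(p.max(2)<30).astype(np.uint8);k[:290]=0;k[330:]=0
toH=lambda P:(RH.T@(P-H)*1e3).round(1)
for u in (305,315,345,355):
    w=np.where(k[:,u])[0]
    if len(w): print(u,w.min(),w.max(),toH(pt(c,d,u,np.median(w))))
E
```

```text
t 15.1 hatch mm [-130.3   80.4  149.6] lean 24.4 yaw/roll y-axis [ 0.556 -0.831  0.017] F [-0.1 -0.   0.3] q [ 0.066 -0.579  2.302  0.236  0.98   1.022] open 0.0929
mark [307 186  15  14 166] [90.4 34.3 31. ]
305 177 205 [124.5  55.8  31. ] [61.1 52.3 31. ]
315 178 206 [123.2  34.3  31. ] [59.9 31.  31. ]
325 180 208 [119.8  12.7  31. ] [56.5  9.6 31. ]
305 301 305 [ -0.5 -54.5  33.1]
315 302 305 [  2.8 -33.9  35.8]
345 303 306 [ 0.8 27.  34.7]
355 303 307 [ 1.4 47.3 35. ]
```

View pics/s4.png

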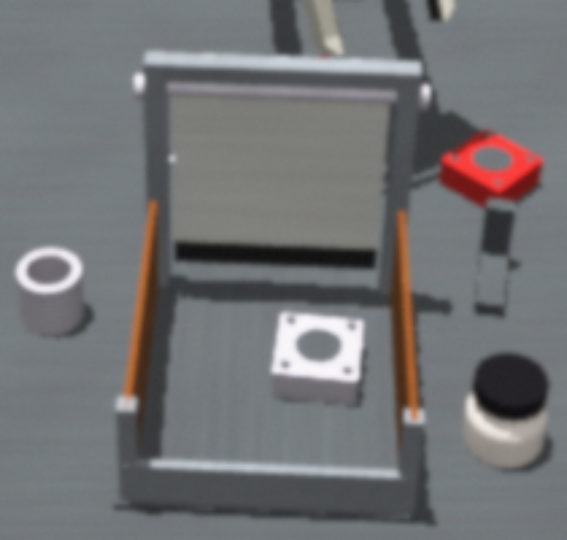

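The flap hangs shut: its edge at crop row 255 lies at x ≈ 0 to 3 mm. The blank is flat behind it at (318,355), centre 90 mm in. The coupling, paste and angle stand where they were, and the robot is clear.

```bash
python3 -c "
from plant import robot
print(robot.close_job())"
```

```text
the job is handed in; nothing more can be done
None
```

I handed the job in at about 15 s: the blank lies flat with its centre about 90 mm past the flap, the flap hangs shut, the fingers are clear, and the bystanders stand where they were; the blank's first entry was one brisk push that slid about 25 mm past the fingertips.

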